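Set out the tapping bench for the next batch

TASK

Set out the bench: first stand the black tub on the steel strip, midway between its two red blocks, and after that lower the orange beaker upright into the tub until it stands on the tub's floor, gently and without pressing it down. Also, before or after, set the brass flange boss-up and centred on top of the chuck's jaws, and stand the green bottle directly behind the blue vise (on the side away from its screw handle, in line with the vise), leaving a gap of about 40 mm. Let go of everything and leave the amber jar, the wrench and the cardboard carton where they are.

Things in the scene. Friction and masses are not known exactly. Their poses are not given: they have to be found in the camera images.
- tub: Loose open black plastic tub, round and tapered: outer diameter 56 mm at the bottom, 68 mm at the rim, 45 mm high, wall 3.5 mm, floor 5 mm thick, about 90 g. It stands upright on the bench. Origin: centre of its underside, z up. Goes on the rest.
- beaker: Loose open orange plastic beaker, round and tapered: outer diameter 44 mm at the bottom, 64 mm at the rim, 85 mm high, about 60 g. It stands upright. Origin: centre of its underside, z up. Standing in the tub its underside is 5 mm above the tub's, it has about 3 mm of play all round and its upper 45 mm stick out.
- oil: Loose green plastic bottle with a white cap: body diameter 52 mm up to at least 75 mm above its underside, then narrowing to the cap, 140 mm high overall, about 250 g. It stands upright. Origin: centre of its underside, z up.
- flange: Loose brass flange: a disc 64 mm in diameter and 12 mm thick, with a round boss 36 mm in diameter rising 36 mm above it (48 mm high in all, dark bore mark on top), about 0.55 kg. It stands with the disc down. Origin: centre of the disc's underside, z up.
- chuck: Fixed round steel three-jaw chuck lying flat on the bench, 104 mm in diameter; body 50 mm high, the flat tops of its three dark jaws 72 mm above the bench, from 13 to 47 mm out from the axis. Origin: on its axis at bench height, z up.
- vise: Fixed blue machine vise with steel jaw faces, base 100 mm long (its x) by 60 mm wide (its y), 45 mm high. Origin: centre of its base at bench height. A steel screw with a cross handle sticks out of its -x end (to 74 mm from the origin), which roughly faces the robot (turned up to 0.3 rad); behind means along its own +x, beyond the flat rear face at 50 mm from the origin.
- rest: Fixed dark steel strip on the bench, 175 mm long (its x, roughly away from the robot, turned up to 0.3 rad), 70 mm wide, 4 mm thick, with a red block (25 mm along x, 50 mm along y, top 30 mm above the bench) centred 75 mm from the middle at each end; 125 mm are free between the blocks. Origin: the middle of the strip, at bench height (4 mm below its top face).
- jar: Bystander, loose: amber glass jar with dark lid, 54 mm in diameter, 60 mm high. Origin: centre of its underside. Leave it alone.
- wrench: Bystander, loose: steel wrench 170 mm long lying flat, beyond the fixtures as seen from the robot. Origin: near its middle, on its underside. Leave it alone.
- carton: Bystander, loose: cardboard carton 60 x 80 mm, 50 mm high. Origin: centre of its underside. Leave it alone.
Not all that is in view belongs to the job. Leave any pink look-alike of the beaker alone. There is more than one size of the oil; the one meant has the size given above.

How it is judged:
By the outcome, as a careful person would: the job done as asked, in the order asked, and still so for the second after the job is handed in, with the robot touching nothing.
It also fails if it takes over 115 s, if anything falls off the work surface, if the arm or the gripper's body presses on something with over 40 N, if the wrist force passes 120 N, or if a joint passes its speed limit or range.

ROBOT

A 6-joint arm with a two-finger parallel gripper is mounted at the origin on the work surface. World frame = base frame: x ahead of the robot, y to its left, z up, the work surface at z = 0. Lengths are in m, angles in rad, forces in N, time in s.
With the tool pointing down it reaches from about 0.375 to 0.975 m from the base axis. Payload 3.8 kg.
Tool frame: the origin (TCP) lies midway between the tips of the shut fingers; the grasp point (between the pads) lies 19 mm behind it; z points along the fingers, y is the line along which they close (so a half turn about z gives the same grasp; the last joint's range is limited). The gripper opens to 85 mm and grips with 20 to 120 N. Pads are 22 mm wide; open, the fingers measure 114 mm over their backs; the gripper's body (76 mm by 85 mm) begins 54 mm behind the grasp point. The pads swing forward as they close: fully open they stand 13 mm farther back than shut.
Start: joints at [1.135, 0.264, 1.604, -0, 1.274, -0.037], TCP at [0.262, 0.622, 0.231] pointing down, gripper open.
Joint ranges: [-2.63, 2.63], [-0.94, 2.18], [0.31, 2.57], [-1.31, 4.45], [0, 2.66], [-2.55, 2.55]. Speed limits (rad/s): [2.57, 2.57, 3.14, 3.14, 3.14, 3.14].

INTERFACE

Orientations are given as a rotation vector (axis times angle).
In Python, from workcell import status, read_camera, workorder, masks_of gives the robot as it stands.
- The arm moves only by the tool drive_tool, never from a script. Its argument "rows" is a list of rows, each a list of 7 numbers: the turn, a rotation vector about the tool's x, y, z in degrees, then the shift along the tool's x, y, z in m, then the opening, from 0 (shut) to 1 (fully open). In form: [[ax, ay, az, tx, ty, tz, claw], ...]. A call has 1 to 8 rows; each row shifts and turns the commanded pose from where the row before left it, along the tool's axes as they then stand; what a row does not reach is not made up. A row lasts 1/12 s, in which the tool goes at most 41.7 mm and 7.16 degrees, less where a joint would pass 70% of its speed; a pose out of reach is approached as far as the arm can. A call is refused whole if a number of a shift passes 0.0417 or a number of a turn 7.16, either way. A call with a gripper value outside its range is refused whole. The fingers move at their own pace and stop on an object; "force" is the grip in N (left out, the last holds). Time passes only in rows, so rows that do not move let the fingers close. It gives the time, the measured TCP pose, the force, the opening and the grip force at its end, in the units of the state.
- status.read_state(): the state, without advancing time (a new reading comes with each control period).
- read_camera(name): name is "scene" or "side" or "wrist"; returns a dict with "color" (480x640x3 uint8, red, green, blue), "intrinsics" (3x3 intrinsics, pixels), "D" ([k1, k2, p1, p2, k3] as OpenCV has them; the pictures are not rectified), "world_from_camera" (4x4, takes a point from camera to world coordinates); the wrist camera has in their place "mount" (4x4, takes a point from camera to tool coordinates, whose origin is the TCP and whose axes are the flange's). Camera axes: x right, y up, looking along -z (the intrinsics and any distortion apply to the point x, -y, -z); pixel columns grow to the right and rows downward; lengths in m; the calibration is good to about 2 mm. A picture is of the moment at which its call begins: read the wrist's pose just before it. There is no depth.
- workorder.finish_job(): hands the job in; it is judged then, once.
Trained networks look in a picture, given as the dict that the camera call returned (one of the last four; its "shot" number tells which), for a name from the list of things; names that differ only in an ending like _2 or _b are one class to them, and where a whole thing is asked for, a point or a joint stands for the part that bears it (a point fixed in the world has none). Each returns a list of dicts, best first, with "score" (0 to 1); they miss things now and then, are a little off and sometimes report something else, mostly with a low value. They report only what shows in the picture. A call takes as long as a camera call. They do not tell look-alikes from the thing itself.
- masks_of(picture, name): "mask" (480x640 bool, what is visible of it) and "bbox" ([left, top, right, bottom] in pixels, round what is visible of it).
The state is a dict: "time": time; "q": joint angles; "joint_vel": joint speeds; "joint_torque": joint torques, N m; "tool_pos": TCP position; "tcp_rot": TCP orientation; "wrist_force": force on the tool from outside, world axes, zero at the start; "torque": the same for the moment, N m; "width": opening from 0.0 (shut) to 1.0 (fully open); "grip_force": force on a finger pad.
Only numpy, scipy, OpenCV 4.12 (cv2) and the standard library are available. Lean on these libraries where they do the work, as an engineer would, in place of code of your own. Each camera call takes 0.05 s, during which the arm holds its last target. There are 200 camera calls.

## Working session

There is one attempt and no reset: what is moved stays moved. The work goes in short steps, Python scripts to look and compute and a tool call to move; the robot and the scene stay as the last step left them, time stands still between calls to the robot, and variables do not carry over. Pictures are saved under pics/ and viewed, at most 14 in all, crops included, and the job is handed in when it is done.

Besides the shell and the picture viewer there is one more tool, called after "Emit:" in YAML: its name, and indented under it one key for each argument. drive_tool: Moves the arm, as the interface text tells. Its arguments: {"type":"object","properties":{"rows":{"type":"array"},"force":{"type":"number"}},"required":["rows"]}

```bash
ls; mkdir -p pics
python3 - <<'E'
from workcell import status, read_camera, masks_of
import cv2,numpy as np
print(status.read_state())
for n in ["scene","side","wrist"]:
    p=read_camera(n); cv2.imwrite(f"pics/{n}0.png",p["color"][:,:,::-1])
    print(n,p["intrinsics"].round(1).tolist(),np.round(p["D"],3).tolist(),np.round(p.get("world_from_camera",p.get("mount")),3).tolist())
    for o in ["tub","beaker","oil","flange","chuck","vise","rest","jar","wrench","carton"]:
        print(o,[(round(m["score"],2),[int(v) for v in m["bbox"]]) for m in masks_of(p,o)])
E
```

```text
pics
{'time': 0.0, 'q': array([ 1.13506720e+00,  2.64766542e-01,  1.60539855e+00, -9.38640176e-06,
        1.27369603e+00, -3.68877624e-02]), 'joint_vel': array([-8.93606760e-04, -3.11024227e-04, -6.49903000e-04,  7.67718151e-05,
        2.46149619e-03,  5.08029162e-04]), 'joint_torque': array([-7.04768863e-04, -5.15109086e+01, -3.67312324e+01, -3.61408074e-04,
        1.29718080e-02,  4.25696513e-06]), 'tool_pos': array([0.26182019, 0.62134792, 0.22993975]), 'tcp_rot': array([-0.6222462 , -3.07881799,  0.00346699]), 'wrist_force': array([-0.2919313 ,  0.43051746, -0.50327536]), 'torque': array([ 0.00665033, -0.03308493,  0.00461438]), 'grip_force': 0.0, 'width': 0.9965612960446293}
scene [[465.0, 0.0, 315.7], [0.0, 465.0, 237.9], [0.0, 0.0, 1.0]] [-0.085, 0.0, 0.0, 0.0, 0.0] [[0.625, -0.557, 0.546, 1.12], [0.78, 0.429, -0.455, -0.476], [0.019, 0.711, 0.703, 0.696], [0.0, 0.0, 0.0, 1.0]]
tub [(0.74, [380, 126, 403, 153])]
beaker [(0.94, [89, 318, 137, 374]), (0.81, [148, 278, 187, 329]), (0.64, [79, 274, 124, 323])]
oil [(0.95, [466, 126, 510, 209]), (0.92, [429, 121, 459, 181]), (0.
[... 633 characters left out ...]
74, [325, 141, 352, 180]), (0.7, [360, 125, 386, 165]), (0.46, [334, 194, 395, 232])]
oil [(0.98, [289, 384, 323, 449]), (0.82, [200, 342, 254, 443])]
flange [(0.71, [395, 162, 419, 192])]
chuck [(0.56, [331, 234, 381, 291])]
vise [(0.59, [335, 195, 396, 232])]
rest [(0.71, [294, 327, 402, 371])]
jar [(0.95, [216, 305, 243, 343])]
wrench [(0.73, [202, 265, 284, 276])]
carton [(0.82, [247, 183, 276, 220])]
wrist [[412.2, 0.0, 323.6], [0.0, 412.2, 238.0], [0.0, 0.0, 1.0]] [-0.029, 0.0, 0.0, 0.0, 0.0] [[-0.002, 0.958, 0.288, 0.072], [1.0, 0.002, 0.0, 0.001], [-0.0, 0.288, -0.958, -0.143], [0.0, 0.0, 0.0, 1.0]]
tub []
beaker []
oil []
flange []
chuck []
vise []
rest []
jar []
wrench []
carton []
```

View pics/scene0.png

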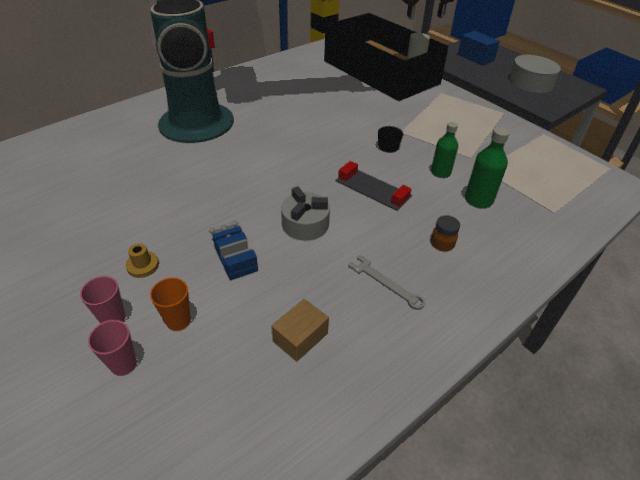

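View pics/side0.png

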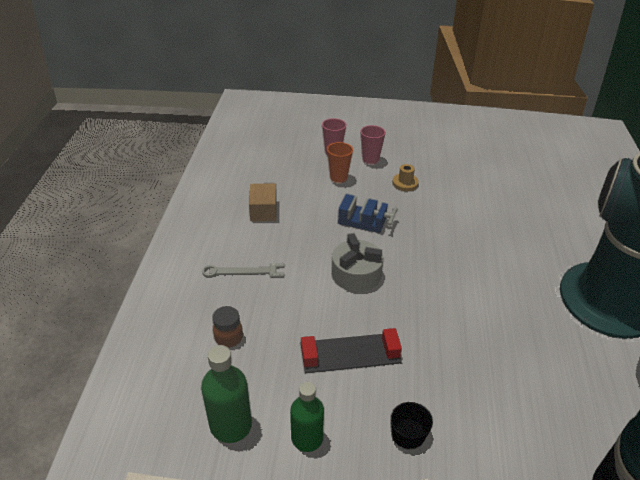

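The scene view shows the tub (390,140), small bottle (445,150), big bottle (487,170), orange beaker (173,304), pink beakers (103,300) and (114,348), flange (142,262), vise (235,252), chuck (305,215), strip (373,185). In the side view they are at tub (411,425), bottles (307,417) and (228,400), beaker (340,163), flange (405,178).

```bash
cat > h.py <<'E'
import numpy as np, cv2
from scipy.optimize import least_squares
from scipy.spatial.transform import Rotation as R
from workcell import status, read_camera, masks_of
def circ(*zr):
    a=np.linspace(0,2*np.pi,48,endpoint=False)
    return np.vstack([np.c_[r*np.cos(a),r*np.sin(a),0*a+z] for z,r in zr])
def box(x0,x1,y0,y1,z0,z1): return np.array([[x,y,z] for x in(x0,x1) for y in(y0,y1) for z in(z0,z1)])
M=dict(tub=circ((0,.028),(.045,.034)),beaker=circ((0,.022),(.085,.032)),oil=circ((0,.026),(.075,.026),(.14,.012)),
 flange=circ((0,.032),(.012,.032),(.048,.018)),chuck=circ((0,.052),(.05,.052)),
 vise=box(-.05,.05,-.03,.03,0,.045),rest=np.vstack([box(-.0875,.0875,-.035,.035,0,.004),box(-.0875,-.0625,-.025,.025,0,.03),box(.0625,.0875,-.025,.025,0,.03)]))
def Twc(p,s=None):
    if "world_from_camera" in p: return p["world_from_camera"]
    T=np.eye(4);T[:3,:3]=R.from_rotvec(s["tcp_rot"]).as_matrix();T[:3,3]=s["tool_pos"]
    return T@p["mount"]
def proj(P,p,T):
    c=(P-T[:3,3])@T[:3,:3]; c=c*[1,-1,-1]
    return cv2.projectPoints(c.reshape(-1,1,3),np.zeros(3),np.zeros(3),np.array(p["intrinsics"],float),np.array(p["D"],float))[0][:,0]
DIR=np.c_[np.cos(np.arange(24)*np.pi/12),np.sin(np.arange(24)*np.pi/12)]
def sup(pts): return (pts@DIR.T).max(0)
def msup(m):
    v,u=np.nonzero(m); q=np.c_[u,v].astype(float); return sup(q)
def colmask(p,bb,f):
    c=p["color"].astype(int); m=np.zeros(c.shape[:2],bool); l,t,r,b=bb
    m[t:b,l:r]=f(c[t:b,l:r,0],c[t:b,l:r,1],c[t:b,l:r,2])
    n,lab,st,_=cv2.connectedComponentsWithStats(m.astype(np.uint8)); return lab==1+np.argmax(st[1:,4])
def fit(name,obs,x0,fz=True,fyaw=False):
    """obs: list of (picture,T,mask); returns x,y,z,yaw and rms px"""
    S=[msup(o[2]) for o in obs]
    def g(x):
        c,s=np.cos(x[3]),np.sin(x[3]); P=M[name]@np.array([[c,s,0],[-s,c,0],[0,0,1]])+x[:3]
        r=[sup(proj(P,o[0],o[1]))-q for o,q in zip(obs,S)]
        return np.r_[np.concatenate(r), 0 if fz else 1e4*x[2], 0 if fyaw else 1e3*(x[3]-x0[3]), 300*x[2]]
    r=least_squares(g,x0,loss="soft_l1",x_scale=[.01,.01,.01,.1]); e=g(r.x)[:24*len(obs)]
    return r.x.round(4), [round(float(np.sqrt((e[i*24:i*24+24]**2).mean())),2) for i in range(len(obs))]
E
cat > a.py <<'E'
from h import *
sc=read_camera("scene"); 
ms={}
def pick(p,n,c):
    k=[m for m in masks_of(p,n) if abs((m["bbox"][0]+m["bbox"][2])/2-c[0])<18 and abs((m["bbox"][1]+m["bbox"][3])/2-c[1])<18]
    return k[0]["mask"] if k else None
P={"scene":sc,"side":read_camera("side")}
g={"tub":((390,140),(411,425),0),"oil_s":((445,150),(307,417),0),"oil_b":((487,170),(228,400),0),"beaker":((173,304),(340,163),0),
"flange":((142,262),(405,178),0),"chuck":((305,213),(357,264),0),"rest":((373,186),(350,350),0),"vise":((235,252),(365,214),0)}
for n,(a,b,y) in g.items():
    nn=n.split("_")[0]; obs=[]
    for k,c in zip(("scene","side"),(a,b)):
        m=pick(P[k],nn,c)
        if nn=="vise": m=colmask(P[k],[c[0]-35,c[1]-35,c[0]+35,c[1]+35],lambda r,g,b:(b>r+40)&(b>g+20))
        if m is not None: obs.append((P[k],P[k]["world_from_camera"],m))
    f,e=fit(nn,obs,[.6,.1,0,0],True,nn in("vise","rest"))
    print(n,len(obs),f.tolist(),e)
    if n.startswith("oil"):
        for o in obs: v,u=np.nonzero(o[2]); q=proj(M["oil"]+f[:3],o[0],o[1]); print("  px h,w",np.ptp(v),np.ptp(u),"model",np.ptp(q[:,1]).round(),np.ptp(q[:,0]).round())
E
python3 a.py
```

```text
tub 2 [0.4248, 0.3492, -0.0009, 0.0] [0.37, 0.56]
oil_s 2 [0.5867, 0.3736, -0.0009, -0.0] [0.99, 1.6]
  px h,w 55 27 model 57.0 27.0
  px h,w 67 33 model 72.0 34.0
oil_b 2 [0.7146, 0.3616, 0.0454, -0.0] [8.74, 11.28]
  px h,w 80 42 model 62.0 34.0
  px h,w 97 50 model 76.0 38.0
beaker 2 [0.5941, -0.3554, 0.0002, 0.0] [0.62, 0.96]
flange 2 [0.4281, -0.3507, -0.0002, 0.0] [0.72, 0.26]
chuck 2 [0.5311, -0.0161, 0.0042, -0.0] [1.45, 1.63]
rest 2 [0.5299, 0.1905, -0.0011, 0.234] [0.8, 1.44]
vise 2 [0.4881, -0.1951, -0.0208, -1.395] [16.38, 19.67]
```

Run:
```python
from h import *
P={k:read_camera(k) for k in("scene","side")}
cr=lambda k,l,t,w,h:cv2.resize(P[k]["color"][t:t+h,l:l+w,::-1],(400,300),interpolation=cv2.INTER_CUBIC)
a=np.hstack([cr("scene",360,110,160,120),cr("scene",70,220,160,120)]);b=np.hstack([cr("side",190,330,160,120),cr("side",300,170,160,120)])
cv2.imwrite("pics/crop1.png",np.vstack([a,b]))
for n in P: print([ (round(m["score"],2),m["bbox"]) for m in masks_of(P[n],"vise")])
for f in (lambda r,g,b:(b>r+30)&(b>g+15),):
    ms=[colmask(P["scene"],[205,220,265,280],f),colmask(P["side"],[330,190,400,236],f)]
    for m in ms: v,u=np.nonzero(m);print(u.min(),u.max(),v.min(),v.max(),m.sum())
    for m in masks_of(P["side"],"vise")[:1]: pass
    obs=[(P[k],P[k]["world_from_camera"],m) for k,m in zip(P,ms)]
    for y in(-.2,.2): print(fit("vise",obs,[.5,-.2,0,y],False,True))
```

```text
[(0.68, [208.6, 220.7, 256.1, 281.4])]
[(0.75, [335.5, 190.6, 396.3, 233.7]), (0.4, [392.4, 161.9, 418.5, 192.0])]
219 257 250 279 665
363 376 199 215 146
(array([ 0.5287, -0.1912, -0.    , -0.2818]), [12.16, 18.54])
(array([ 0.5285, -0.1912, -0.    , -0.2818]), [12.18, 18.53])
```

View pics/crop1.png

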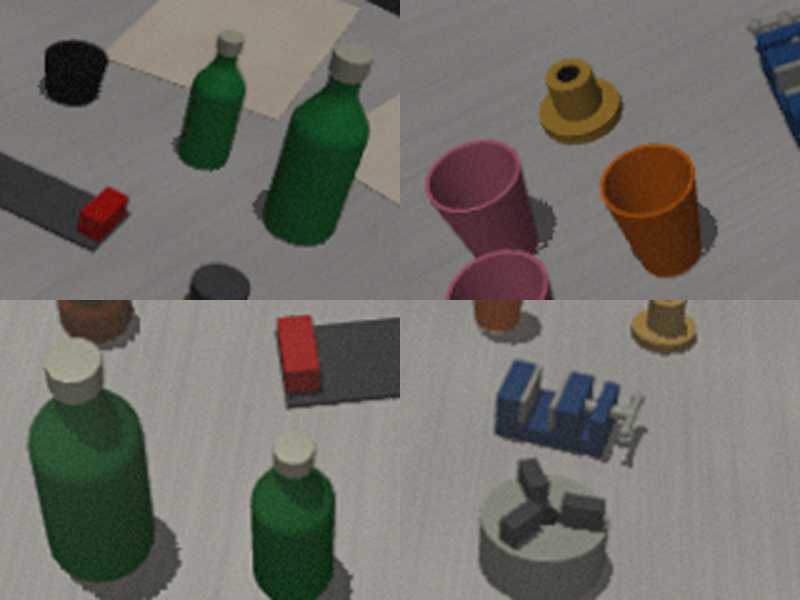

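Bottles: small at scene (445,150), big at (487,170). The small one matches the 52 × 140 mm model and the big one is far too large. Beakers: orange at (173,304) is meant; the pink ones at (103,300) and (114,348) are look-alikes. Next I turn the tool square to the strip and move over the tub area.

Emit:
drive_tool:
  rows:
    - [0,0,-6.07,0,0,0,1]
    - [0,0,-6.07,0,0,0,1]
    - [0,0,-6.07,0,0,0,1]
    - [0,0,-6.07,0,0,0,1]
    - [0,0,-6.07,0,0,0,1]
    - [0,0,-6.07,0,0,0,1]
  force: 40

```text
time: 3.3
tool_pos: [0.2621, 0.622, 0.2313]
tcp_rot: [-0.379, 3.119, 0.0]
wrist_force: [-0.5, 0.1, -1.1]
width: 0.999
grip_force: 0.0
```

Emit:
drive_tool:
  rows:
    - [0,0,0,-0.0143,-0.0335,-0.0064,1]
    - [0,0,0,-0.0143,-0.0335,-0.0064,1]
    - [0,0,0,-0.0143,-0.0335,-0.0064,1]
    - [0,0,0,-0.0143,-0.0335,-0.0064,1]
    - [0,0,0,-0.0143,-0.0335,-0.0064,1]
    - [0,0,0,-0.0143,-0.0335,-0.0064,1]

```text
time: 3.8
tool_pos: [0.3934, 0.4454, 0.2702]
tcp_rot: [-0.372, 3.119, 0.0]
wrist_force: [0.4, 1.5, 1.5]
width: 0.999
grip_force: 0.0
```

Emit:
drive_tool:
  rows:
    - [0,0,0,-0.0143,-0.0335,-0.0064,1]
    - [0,0,0,-0.0143,-0.0335,-0.0064,1]
    - [0,0,0,-0.0143,-0.0335,-0.0064,1]
    - [0,0,0,-0.0143,-0.0335,-0.0064,1]
    - [0,0,0,-0.0143,-0.0335,-0.0064,1]
    - [0,0,0,0,0,0,1]

```text
time: 4.3
tool_pos: [0.5056, 0.296, 0.3036]
tcp_rot: [-0.362, 3.116, -0.003]
wrist_force: [0.2, 0.6, -0.3]
width: 1.001
grip_force: 0.0
```

```bash
cat > w.py <<'E'
from h import *
import sys
def wshot(name):
    s=status.read_state(); p=read_camera("wrist"); cv2.imwrite(f"pics/{name}.png",p["color"][:,:,::-1])
    np.savez(f"pics/{name}.npz",c=p["color"],K=p["intrinsics"],D=p["D"],T=Twc(p,s)); return p,Twc(p,s),s
if __name__=="__main__":
    p,T,s=wshot(sys.argv[1]); print(s["time"],s["tool_pos"].round(4),s["tcp_rot"].round(3),s["q"].round(2),s["width"])
    for n in sys.argv[2:]:
        for m in masks_of(p,n):
            if m["score"]<.3: continue
            print(n,round(m["score"],2),[int(v) for v in m["bbox"]])
E
python3 w.py w1 tub oil rest chuck jar
```

```text
4.3 [0.5056 0.296  0.3036] [-3.620e-01  3.116e+00 -3.000e-03] [ 0.49  0.06  1.71 -0.    1.37 -1.31] 1.0009733277988289
tub 0.69 [362, 79, 433, 155]
oil 0.97 [310, 335, 380, 442]
oil 0.64 [353, 247, 408, 338]
oil 0.38 [192, 348, 210, 398]
rest 0.96 [187, 96, 265, 264]
chuck 0.75 [0, 87, 84, 195]
jar 0.72 [189, 348, 211, 396]
```

View pics/w1.png

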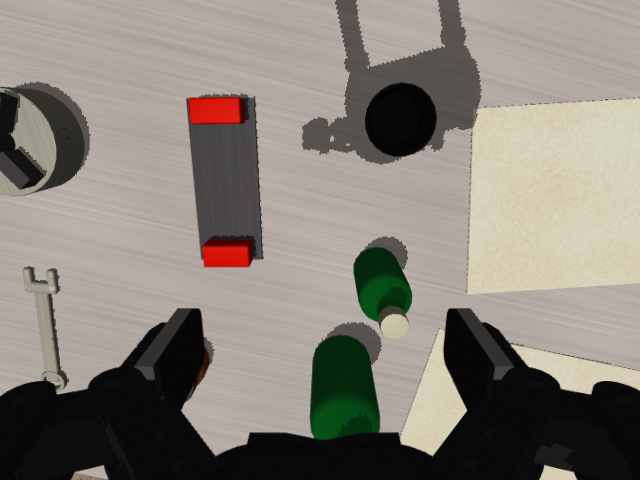

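The wrist view shows the tub at (400,120), the strip at (225,180) with its blocks at (215,110) and (228,253), the small bottle at (383,290) with its cap at (394,325), the big bottle at (345,390) and the wrench at left. Now I fit all three views together.

```bash
cat > b.py <<'E'
from w import *
sc=read_camera("scene");sd=read_camera("side");s=status.read_state();wr=read_camera("wrist")
V=[(sc,Twc(sc)),(sd,Twc(sd)),(wr,Twc(wr,s))]
M["jar"]=circ((0,.027),(.06,.027)); M["carton"]=box(-.03,.03,-.04,.04,0,.05)
import sys
init=dict(tub=[.425,.349,0,0],oil=[.587,.374,0,0],rest=[.53,.19,0,.23],beaker=[.594,-.355,0,0],flange=[.428,-.351,0,0],vise=[.51,-.2,0,-.2],jar=[.68,.25,0,0],carton=[.7,-.25,0,0],chuck=[.53,-.016,0,0])
def views(n,tol=40):
    obs=[]
    for p,T in V:
        q=proj(M[n]+init[n][:3],p,T); c=(q.max(0)+q.min(0))/2
        k=[m for m in masks_of(p,n) if m["score"]>.25 and np.hypot((m["bbox"][0]+m["bbox"][2])/2-c[0],(m["bbox"][1]+m["bbox"][3])/2-c[1])<tol*(1.5 if "mount" in p else .6)]
        obs.append((p,T,k[0]["mask"]) if k else None)
    return obs
if __name__=="__main__":
  for n in sys.argv[1:]:
    o=views(n); 
    y=n in("rest","vise","carton")
    ob=[x for x in o if x]
    if ob: print(n,[x is not None for x in o],*fit(n,ob,init[n],True,y))
    if o[2]: print("   wrist only",*fit(n,[o[2]],init[n],False,y))
    if o[0] and o[1]: print("   fixed only",*fit(n,o[:2],init[n],True,y))
E
python3 b.py tub oil rest jar carton vise
```

```text
tub [True, True, True] [ 0.4247  0.3502 -0.0011  0.    ] [0.75, 1.11, 0.9]
   wrist only [ 0.425   0.3505 -0.      0.    ] [0.92]
   fixed only [ 0.4243  0.3487 -0.0013  0.    ] [0.66, 0.93]
oil [True, True, True] [ 5.871e-01  3.748e-01 -4.000e-04  0.000e+00] [0.92, 1.27, 1.5]
   wrist only [ 0.5875  0.3752 -0.      0.    ] [1.4]
   fixed only [ 0.587   0.3733 -0.0012 -0.    ] [0.89, 1.12]
rest [False, True, True] [ 0.5302  0.1898 -0.0068  0.2373] [1.78, 1.15]
   wrist only [ 0.5299  0.1923 -0.      0.2343] [2.14]
vise [True, True, False] [ 0.5274 -0.1931  0.0046 -0.1996] [0.85, 12.89]
   fixed only [ 0.5274 -0.1931  0.0046 -0.1996] [0.85, 12.89]
```

```bash
cat > red.py <<'E'
from w import *
import sys
def redfit(nm,gs):
    d=np.load(f"pics/{nm}.npz"); p=dict(color=d["c"],intrinsics=d["K"],D=d["D"]);T=d["T"]
    M["blk"]=box(-.0125,.0125,-.025,.025,.004,.03); C=[]
    for g in gs:
        u,v=proj(np.array([[g[0],g[1],.03]]),p,T)[0].astype(int)
        m=colmask(p,[max(u-55,0),max(v-40,0),u+55,v+40],lambda r,g,b:(r>110)&(g<70)&(b<70))
        f,e=fit("blk",[(p,T,m)],[*g,0,.234],False,True); C.append(f); print(f,e)
    a,b=C; print("mid",(a[:2]+b[:2])/2,"len",np.hypot(*(b-a)[:2]),"yaw",np.arctan2(*(b-a)[1::-1]))
if __name__=="__main__": redfit(sys.argv[1],[(.457,.173),(.603,.208)])
E
python3 red.py w1
```

```text
[ 0.4569  0.1741 -0.      0.226 ] [3.0]
[ 0.6058  0.2082 -0.      0.231 ] [4.09]
mid [0.53135 0.19115] len 0.15275477079292812 yaw 0.225130547344526
```

Emit:
drive_tool:
  rows:
    - [0,0,0,0.0132,0.0143,0.035,1]
    - [0,0,0,0.0132,0.0143,0.035,1]
    - [0,0,0,0.0132,0.0143,0.035,1]
    - [0,0,0,0.0132,0.0143,0.035,1]
    - [0,0,0,0.0132,0.0143,0.035,1]
    - [0,0,0,0,0,0,1]
    - [0,0,0,0,0,0,1]

```text
time: 6.23
tool_pos: [0.4183, 0.3537, 0.1243]
tcp_rot: [0.374, -3.115, 0.005]
wrist_force: [0.6, 0.4, 0.8]
width: 0.999
grip_force: 0.0
```

```bash
python3 w.py w2 tub; python3 b.py tub; sed -n 1,3p h.py >/dev/null
```

```text
6.2333 [0.4183 0.3537 0.1243] [ 0.374 -3.115  0.005] [ 0.66  0.12  1.98 -0.    1.05 -1.15] 0.9991816077321006
tub 0.84 [255, 194, 373, 310]
tub [True, True, False] [ 0.425   0.3493 -0.0008  0.    ] [1.39, 0.6]
   fixed only [ 0.425   0.3493 -0.0008  0.    ] [1.39, 0.6]
```

View pics/w2.png

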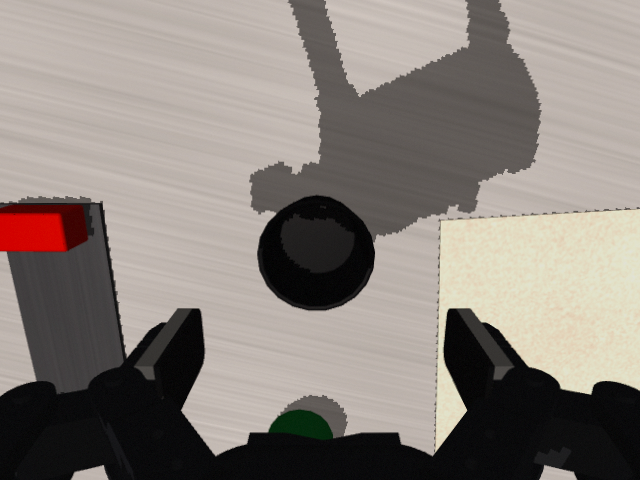

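The tub is at (316,253), between the open fingers at (175,345) and (470,345), with nothing in the way.

```bash
sed -i 's/tol=40/tol=100/' b.py
python3 - <<'E'
from w import *
s=status.read_state(); print(s["time"],s["tool_pos"],s["tcp_rot"])
from b import *
s=status.read_state(); print(s["time"],s["tool_pos"],s["tcp_rot"],s["joint_vel"].round(4))
ob=views("tub")[2]; print(fit("tub",[ob],init["tub"],False))
E
```

```text
6.6333 [0.42203722 0.3551113  0.12839374] [-3.69490485e-01  3.11707562e+00  2.35732035e-03]
6.7833 [0.4210374  0.35473939 0.12726046] [-3.70347288e-01  3.11884844e+00  7.45962062e-04] [ 0.0028  0.0026  0.0072  0.0024 -0.0011  0.0005]
(array([ 4.251e-01,  3.504e-01, -1.000e-04,  0.000e+00]), [1.63])
```

Emit:
drive_tool:
  rows:
    - [0,0,0,-0.0024,-0.0051,0.02,1]
    - [0,0,0,0,0,0.025,1]
    - [0,0,0,0,0,0.025,1]
    - [0,0,0,0,0,0.02,1]
    - [0,0,0,0,0,0.015,1]
    - [0,0,0,0,0,0.01,1]
    - [0,0,0,0,0,0.004,1]
    - [0,0,0,0,0,0,1]

```text
time: 7.6
tool_pos: [0.4235, 0.3499, 0.0068]
tcp_rot: [0.371, -3.118, 0.002]
wrist_force: [0.6, -1.4, 0.3]
width: 1.0
grip_force: 0.0
```

Run:
```python
from b import *
s=status.read_state(); print(s["time"],s["tool_pos"],s["tcp_rot"],s["wrist_force"])
ob=views("tub"); print(ob[2] is not None and fit("tub",[ob[2]],init["tub"],False), fit("tub",ob[:2],init["tub"],True))
s=status.read_state(); print(s["time"],s["tool_pos"])
```

```text
7.75 [0.42500485 0.35107597 0.00887235] [-3.71119998e-01  3.11770133e+00  1.70251396e-03] [-0.27872909  0.17629124  0.14323354]
(array([ 0.425 ,  0.3504, -0.001 ,  0.    ]), [4.25]) (array([ 0.4315,  0.3497, -0.002 ,  0.    ]), [2.84, 5.21])
7.9 [0.42493295 0.35099701 0.00888722]
```

Emit:
drive_tool:
  rows:
    - [0,0,0,0,0,0,0]
    - [0,0,0,0,0,0,0]
    - [0,0,0,0,0,0,0]
    - [0,0,0,0,0,0,0]
    - [0,0,0,0,0,0,0]
    - [0,0,0,0,0,0,0]
  force: 30

```text
time: 8.4
tool_pos: [0.4245, 0.3506, 0.0089]
tcp_rot: [-0.371, 3.119, 0.001]
wrist_force: [-2.6, -1.3, 6.3]
width: 0.769
grip_force: 32.1
```

Emit:
drive_tool:
  rows:
    - [0,0,0,0,0,-0.015,0]
    - [0,0,0,0,0,-0.03,0]
    - [0,0,0,0,0,-0.03,0]
    - [0,0,0,0,0,-0.025,0]
    - [0,0,0,0,0,0,0]

```text
time: 8.82
tool_pos: [0.4276, 0.353, 0.114]
tcp_rot: [-0.37, 3.11, 0.008]
wrist_force: [1.7, 0.9, -0.8]
width: 0.764
grip_force: 33.7
```

Emit:
drive_tool:
  rows:
    - [0,0,0,-0.011,-0.03,0,0]
    - [0,0,0,-0.011,-0.03,0,0]
    - [0,0,0,-0.011,-0.03,0,0]
    - [0,0,0,-0.011,-0.03,0,0]
    - [0,0,0,-0.011,-0.03,0,0]
    - [0,0,0,-0.011,-0.03,0,0]
    - [0,0,0,0,0,0,0]
    - [0,0,0,0,0,0,0]

```text
time: 9.48
tool_pos: [0.5307, 0.1894, 0.1069]
tcp_rot: [0.366, -3.119, 0.0]
wrist_force: [-1.2, 0.2, -0.4]
width: 0.769
grip_force: 33.8
```

```bash
python3 w.py w3 tub rest; python3 -c "
from h import *
for i in range(5):
  read_camera('side'); s=status.read_state(); print(s['time'],s['tool_pos'].round(4),s['tcp_rot'].round(3),s['wrist_force'].round(1))"; python3 w.py w3 tub rest; python3 red.py w3
```

```text
9.4833 [0.5307 0.1894 0.1069] [ 0.366 -3.119  0.   ] [ 0.3   0.17  1.97  0.    1.01 -1.51] 0.7687628817881677
tub 0.89 [213, 237, 434, 441]
rest 0.6 [268, 83, 392, 258]
9.6833 [0.5295 0.1917 0.1072] [ 0.373 -3.118 -0.   ] [ 0.2  0.  -0.1]
9.7333 [0.5295 0.1918 0.1073] [ 0.373 -3.119 -0.   ] [-0.4 -0.1 -0.8]
9.7833 [0.5297 0.1919 0.1075] [ 0.374 -3.119 -0.   ] [-0.8  0.2 -1.1]
9.8333 [0.5298 0.1918 0.1076] [ 0.374 -3.119 -0.   ] [ 0.2 -0.7 -1.2]
9.8833 [0.5299 0.1917 0.1076] [ 0.374 -3.119 -0.   ] [ 0.3 -0.2 -0.9]
9.8833 [0.5299 0.1917 0.1076] [ 0.374 -3.119 -0.   ] [ 0.3   0.16  1.97  0.    1.01 -1.51] 0.7653897759977217
tub 0.82 [213, 237, 430, 442]
tub 0.75 [263, 85, 390, 258]
rest 0.87 [262, 85, 388, 256]
[ 0.4573  0.1746 -0.      0.2369] [2.21]Traceback (most recent call last):
  File "red.py", line 11, in <module>
    if __name__=="__main__": redfit(sys.argv[1],[(.457,.173),(.603,.208)])
                             ~~~~~~^^^^^^^^^^^^^^^^^^^^^^^^^^^^^^^^^^^^^^^
  File "red.py", line 8, in redfit
    m=colmask(p,[max(u-55,0),max(v-40,0),u+55,v+40],lambda r,g,b:(r>110)&(g<70)&(b<70))
  File "h.py", line 26, in colmask
    n,lab,st,_=cv2.connectedComponentsWithStats(m.astype(np.uint8)); return lab==1+np.argmax(st[1:,4])
                                                                                   ~~~~~~~~~^^^^^^^^^^
    return _wrapfunc(a, 'argmax', axis=axis, out=out, **kwds)
    return bound(*args, **kwds)
ValueError: attempt to get argmax of an empty sequence
```

View pics/w3.png

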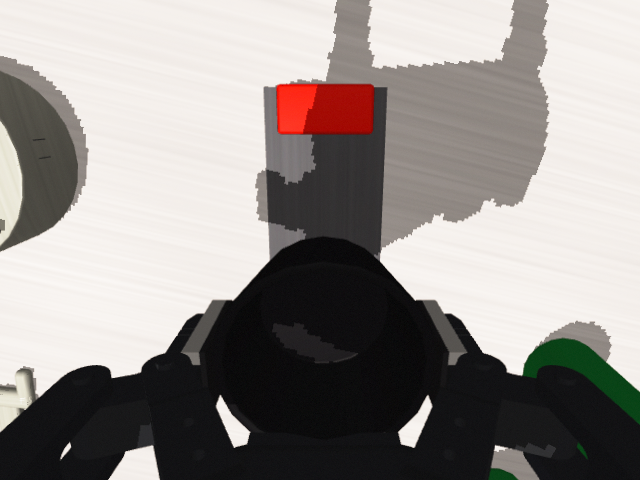

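The near red block (325,108) and the strip lie straight ahead of the tub (322,340), which is held level. I'll lower it here.

Emit:
drive_tool:
  rows:
    - [0,0,0,0,0,0.025,0]
    - [0,0,0,0,0,0.025,0]
    - [0,0,0,0,0,0.02,0]
    - [0,0,0,0,0,0.012,0]
    - [0,0,0,0,0,0.006,0]
    - [0,0,0,0,0,0.003,0]
    - [0,0,0,0,0,0.001,0]
    - [0,0,0,0,0,0,0]

```text
time: 10.7
tool_pos: [0.5314, 0.1912, 0.0165]
tcp_rot: [-0.371, 3.118, 0.0]
wrist_force: [0.2, -0.4, -0.7]
width: 0.764
grip_force: 33.9
```

Emit:
drive_tool:
  rows:
    - [0,0,0,0,0,0,0]
    - [0,0,0,0,0,0.001,0]
    - [0,0,0,0,0,0.001,0]
    - [0,0,0,0,0,0,0]

```text
time: 11.03
tool_pos: [0.5307, 0.1909, 0.0141]
tcp_rot: [-0.371, 3.119, 0.0]
wrist_force: [-0.1, -0.8, -0.7]
width: 0.767
grip_force: 33.9
```

Emit:
drive_tool:
  rows:
    - [0,0,0,0,0,0.0008,0]
    - [0,0,0,0,0,0,0]
    - [0,0,0,0,0,0.0008,0]
    - [0,0,0,0,0,0,0]

```text
time: 11.37
tool_pos: [0.5306, 0.1909, 0.0129]
tcp_rot: [0.371, -3.12, 0.0]
wrist_force: [-2.2, -1.7, 4.9]
width: 0.766
grip_force: 34.1
```

Emit:
drive_tool:
  rows:
    - [0,0,0,0,0,0,1]
    - [0,0,0,0,0,0,1]
    - [0,0,0,0,0,0,1]
    - [0,0,0,0,0,0,1]
    - [0,0,0,0,0,-0.01,1]
    - [0,0,0,0,0,-0.03,1]
    - [0,0,0,0,0,-0.04,1]
    - [0,0,0,0,0,-0.04,1]

```text
time: 12.03
tool_pos: [0.5291, 0.1904, 0.1326]
tcp_rot: [0.371, -3.116, 0.001]
wrist_force: [1.4, 0.7, -0.0]
width: 1.003
grip_force: 0.0
```

Emit:
drive_tool:
  rows:
    - [0,0,3.3,0,-0.03,-0.025,1]
    - [0,0,3.3,0,-0.035,-0.02,1]
    - [0,0,3.3,0,-0.035,-0.02,1]
    - [0,0,3.3,0,-0.035,-0.02,1]
    - [0,0,0,0.004,-0.036,-0.01,1]
    - [0,0,0,0.004,-0.036,-0.01,1]
    - [0,0,0,0.004,-0.036,-0.01,1]
    - [0,0,0,0.004,-0.036,-0.01,1]

```text
time: 12.7
tool_pos: [0.5346, -0.0882, 0.2586]
tcp_rot: [-0.01, 3.14, -0.0]
wrist_force: [-0.3, -0.1, -0.0]
width: 1.0
grip_force: 0.0
```

Emit:
drive_tool:
  rows:
    - [0,0,0,0.004,-0.036,-0.01,1]
    - [0,0,0,0.004,-0.036,0,1]
    - [0,0,0,0.004,-0.036,0,1]
    - [0,0,0,0.004,-0.036,0,1]
    - [0,0,0,0,-0.02,0,1]
    - [0,0,0,0,0,0,1]
    - [0,0,0,0,0,0,1]
    - [0,0,0,0,0,0,1]

```text
time: 13.37
tool_pos: [0.5201, -0.25, 0.2673]
tcp_rot: [-0.01, 3.142, 0.001]
wrist_force: [-0.4, -0.7, 0.7]
width: 0.998
grip_force: 0.0
```

```bash
python3 w.py w4 beaker flange vise chuck; python3 b.py tub beaker flange vise chuck carton
```

```text
13.3667 [ 0.5201 -0.25    0.2673] [-1.000e-02  3.142e+00  1.000e-03] [-0.49  0.06  1.77  0.    1.31 -2.07] 0.9983917577381308
beaker 0.94 [166, 240, 245, 323]
beaker 0.78 [42, 164, 149, 240]
beaker 0.56 [39, 257, 140, 342]
flange 0.6 [182, 55, 254, 127]
vise 0.8 [344, 118, 438, 263]
chuck 0.56 [503, 148, 640, 265]
tub [True, False, False] [ 0.5268  0.1944 -0.002   0.    ] [0.46]
beaker [True, True, True] [ 5.934e-01 -3.550e-01  2.000e-04  0.000e+00] [0.96, 20.44, 2.01]
   wrist only [ 0.5925 -0.354  -0.      0.    ] [1.68]
   fixed only [ 0.6265 -0.3659  0.0492  0.    ] [3.89, 7.38]
flange [True, True, True] [ 0.4278 -0.3498 -0.001   0.    ] [0.52, 0.98, 0.56]
   wrist only [ 0.4278 -0.3493 -0.      0.    ] [0.62]
   fixed only [ 4.282e-01 -3.504e-01 -3.000e-04  0.000e+00] [0.49, 0.92]
vise [True, True, True] [ 0.5213 -0.191   0.0021 -0.2207] [0.97, 2.37, 8.59]
   wrist only [ 0.5147 -0.1884  0.     -0.2106] [7.06]
   fixed only [ 0.5229 -0.192   0.0014 -0.213 ] [0.74, 2.42]
chuck [True, True, True] [ 0.5312 -0.0158  0.004   0.    ] [1.36, 1.74, 3.81]
   wrist only [ 0.5318 -0.0138  0.      0.    ] [4.15]
   fixed only [ 0.5313 -0.016   0.0042 -0.    ] [1.35, 1.73]
carton [True, True, True] [ 0.7557 -0.2016 -0.0028  0.138 ] [1.24, 1.44, 3.76]
   wrist only [ 0.7557 -0.2016 -0.      0.1055] [4.11]
   fixed only [ 0.7554 -0.2023 -0.0016  0.1566] [1.24, 1.3]
```

View pics/w4.png

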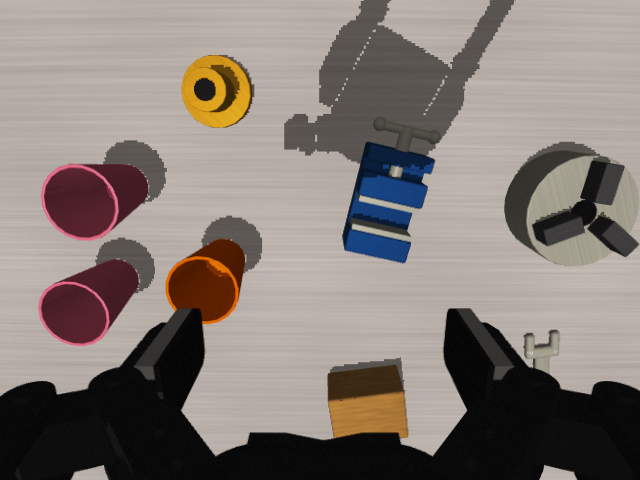

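The wrist view shows the flange at (207,90), vise (390,200) with its screw handle at the top (405,130), chuck axis (583,210), orange beaker (203,290), pinks (78,200) and (73,313), and carton (368,400). Next I refine the vise, chuck and pinks.

```bash
cat > v.py <<'E'
from b import *
# vise: blue pixels in every view
def blue(p,T):
    q=proj(M["vise"]+[.522,-.191,0],p,T); l,t=np.maximum(q.min(0)-12,0).astype(int); r,b=(q.max(0)+12).astype(int)
    m=np.zeros((480,640),bool); c=p["color"][t:b,l:r].astype(int)
    m[t:b,l:r]=(c[...,2]>1.35*c[...,0]+12)&(c[...,2]>1.15*c[...,1]); 
    return cv2.morphologyEx(m.astype(np.uint8),cv2.MORPH_OPEN,np.ones((2,2)))>0
ob=[(p,T,blue(p,T)) for p,T in V]
print("vise all",fit("vise",ob,[.52,-.19,0,-.21],False,True))
for i,o in enumerate(ob): print(i,o[2].sum(),fit("vise",[o],[.52,-.19,0,-.21],False,True))
def rz(P,a): c,s=np.cos(a),np.sin(a); return P@np.array([[c,s,0],[-s,c,0],[0,0,1]])
J=box(.013,.047,-.009,.009,.05,.072); M["chuck"]=np.vstack([circ((0,.052),(.05,.052))]+[rz(J,k*2*np.pi/3) for k in range(3)])
o=views("chuck"); 
for y in(.4,.8,1.2): print("chuck",fit("chuck",[x for x in o[:2] if x],[.531,-.016,0,y],True,True))
for g in ([.61,-.46],[.52,-.46]):
    init["beaker"]=[*g,0,0]; o=views("beaker",30)[2]
    if o: print("pink?",fit("beaker",[o],init["beaker"],False))
E
python3 v.py
```

```text
vise all (array([ 0.5285, -0.1907, -0.    , -0.2277]), [2.25, 6.9, 2.01])
0 1158 (array([ 0.5297, -0.191 , -0.    , -0.237 ]), [2.14])
1 410 (array([ 0.5335, -0.2083, -0.    , -1.1791]), [5.92])
2 6007 (array([ 0.5284, -0.1905, -0.    , -0.2159]), [1.95])
chuck (array([ 5.318e-01, -1.650e-02,  5.000e-04,  7.204e-01]), [1.06, 1.15])
chuck (array([ 5.318e-01, -1.650e-02,  5.000e-04,  7.204e-01]), [1.06, 1.15])
chuck (array([ 5.318e-01, -1.650e-02,  5.000e-04,  7.204e-01]), [1.06, 1.15])
pink? (array([ 0.6167, -0.4703, -0.    , -0.    ]), [1.04])
pink? (array([ 0.5168, -0.4479, -0.    ,  0.    ]), [0.86])
```

Emit:
drive_tool:
  rows:
    - [0,0,6.9,0,0,0,1]
    - [0,0,6.9,0,0,0,1]
    - [0,0,6.9,0,0,0,1]
    - [0,0,6.9,0,0,0,1]
    - [0,0,6.9,0,0,0,1]
    - [0,0,6.9,0,0,0,1]
    - [0,0,6.9,0,0,0,1]
    - [0,0,6.9,0,0,0,1]

```text
time: 15.93
tool_pos: [0.5202, -0.2506, 0.2671]
tcp_rot: [1.455, 2.784, -0.0]
wrist_force: [0.8, -1.6, -0.2]
width: 0.998
grip_force: 0.0
```

Emit:
drive_tool:
  rows:
    - [0,0,6.9,0,0,0,1]
    - [0,0,6.9,0,0,0,1]
    - [0,0,6.9,0,0,0,1]
    - [0,0,6.9,0,0,0,1]
    - [0,0,6.9,0,0,0,1]

```text
time: 16.35
tool_pos: [0.5202, -0.2506, 0.2671]
tcp_rot: [2.215, 2.228, 0.0]
wrist_force: [-0.2, -0.4, 0.1]
width: 0.996
grip_force: 0.0
```

Emit:
drive_tool:
  rows:
    - [0,0,0,-0.02,-0.0184,0.028,1]
    - [0,0,0,-0.02,-0.0184,0.028,1]
    - [0,0,0,-0.02,-0.0184,0.028,1]
    - [0,0,0,-0.02,-0.0184,0.028,1]
    - [0,0,0,-0.02,-0.0184,0.028,1]
    - [0,0,0,0,0,0,1]
    - [0,0,0,0,0,0,1]

```text
time: 16.93
tool_pos: [0.4272, -0.3513, 0.1249]
tcp_rot: [-2.208, -2.228, 0.0]
wrist_force: [0.4, 1.0, 0.1]
width: 0.998
grip_force: 0.0
```

```bash
cat > r.py <<'E'
from b import *
import sys
n=sys.argv[1]
for i in range(int(sys.argv[2]) if len(sys.argv)>2 else 0): read_camera("side")
s=status.read_state(); 
a=R.from_rotvec(s["tcp_rot"]).as_matrix()[:,0]
if n in init:
    o=views(n,150)[2]; print(fit(n,[o],init[n],False) if o else "no mask")
s=status.read_state(); print(s["time"],s["tool_pos"].round(4),"alpha",np.degrees(np.arctan2(a[1],a[0])).round(2),"q6",s["q"][5].round(2),"F",s["wrist_force"].round(1))
E
python3 r.py flange
```

```text
(array([ 0.4279, -0.3497, -0.    , -0.    ]), [0.66])
17.2333 [ 0.4311 -0.3518  0.1289] alpha 90.69 q6 -0.74 F [0.3 0.2 0.5]
```

Emit:
drive_tool:
  rows:
    - [0,0,0,0.0015,-0.0025,0.02,1]
    - [0,0,0,0,0,0.025,1]
    - [0,0,0,0,0,0.025,1]
    - [0,0,0,0,0,0.02,1]
    - [0,0,0,0,0,0.012,1]
    - [0,0,0,0,0,0.006,1]
    - [0,0,0,0,0,0,1]
    - [0,0,0,0,0,0,1]

```text
time: 17.9
tool_pos: [0.4277, -0.3506, 0.0199]
tcp_rot: [2.207, 2.234, 0.0]
wrist_force: [0.5, 0.3, 0.1]
width: 1.0
grip_force: 0.0
```

```bash
python3 r.py x 4
```

```text
18.25 [ 0.4273 -0.3506  0.0199] alpha 90.67 q6 -0.74 F [-0.3 -0.5 -0.6]
```

Emit:
drive_tool:
  rows:
    - [0,0,0,0.0009,0,0.004,1]
    - [0,0,0,0,0,0,0]
    - [0,0,0,0,0,0,0]
    - [0,0,0,0,0,0,0]
    - [0,0,0,0,0,0,0]
    - [0,0,0,0,0,0,0]
    - [0,0,0,0,0,0,0]
    - [0,0,0,0,0,0,0]
  force: 80

```text
time: 18.92
tool_pos: [0.4273, -0.3496, 0.0154]
tcp_rot: [2.208, 2.234, 0.0]
wrist_force: [0.7, 0.0, 1.1]
width: 0.403
grip_force: 80.0
```

Emit:
drive_tool:
  rows:
    - [0,0,0,0,0,0,0]
    - [0,0,0,0,0,0,0]
    - [0,0,0,0,0,0,0]

```text
time: 19.17
tool_pos: [0.4273, -0.3496, 0.0154]
tcp_rot: [2.208, 2.234, 0.0]
wrist_force: [0.6, -1.2, 2.9]
width: 0.403
grip_force: 80.0
```

```bash
python3 r.py flange 0
```

```text
(array([ 4.280e-01, -3.499e-01, -4.000e-04, -0.000e+00]), [1.38])
19.4667 [ 0.4272 -0.3496  0.0153] alpha 90.67 q6 -0.74 F [0.6 0.6 3.1]
```

Emit:
drive_tool:
  rows:
    - [0,0,0,0,0,-0.01,0]
    - [0,0,0,0,0,-0.025,0]
    - [0,0,0,0,0,-0.035,0]
    - [0,0,0,0,0,-0.035,0]
    - [0,0,0,0,0,-0.02,0]
    - [0,0,0,0.015,0.005,0,0]
    - [0,0,0,0.025,0.0082,0,0]

```text
time: 20.05
tool_pos: [0.4395, -0.3109, 0.142]
tcp_rot: [2.209, 2.23, -0.001]
wrist_force: [0.5, 0.4, -4.3]
width: 0.399
grip_force: 80.4
```

Emit:
drive_tool:
  rows:
    - [0,0,0,0.035,0.0114,0,0]
    - [0,0,0,0.035,0.0114,0,0]
    - [0,0,0,0.035,0.0114,0,0]
    - [0,0,0,0.035,0.0114,0,0]
    - [0,0,0,0.035,0.0114,0,0]
    - [0,0,0,0.035,0.0114,0,0]

```text
time: 20.55
tool_pos: [0.5036, -0.0963, 0.1389]
tcp_rot: [-2.206, -2.232, 0.004]
wrist_force: [0.5, 0.3, -4.8]
width: 0.397
grip_force: 80.4
```

Emit:
drive_tool:
  rows:
    - [0,0,0,0.035,0.0114,0,0]
    - [0,0,0,0.025,0.0082,0,0]
    - [0,0,0,0.0169,0.0073,0,0]
    - [0,0,0,0,0,0,0]
    - [0,0,0,0,0,0,0]
    - [0,0,0,0,0,0,0]

```text
time: 21.05
tool_pos: [0.53, -0.0214, 0.1391]
tcp_rot: [-2.206, -2.234, 0.004]
wrist_force: [0.2, -0.7, -4.3]
width: 0.395
grip_force: 80.5
```

```bash
python3 r.py x 4; python3 w.py w5 chuck flange
python3 - <<'E'
from w import *
E
```

```text
21.4 [ 0.5313 -0.0219  0.1401] alpha 90.61 q6 -0.1 F [ 0.4 -0.1 -4.7]
21.4 [ 0.5313 -0.0219  0.1401] [-2.21  -2.233  0.   ] [-0.09  0.07  2.   -0.    1.07 -0.1 ] 0.39799343228676576
chuck 0.64 [232, 136, 408, 272]
flange 0.74 [241, 227, 404, 410]
```

View pics/w5.png

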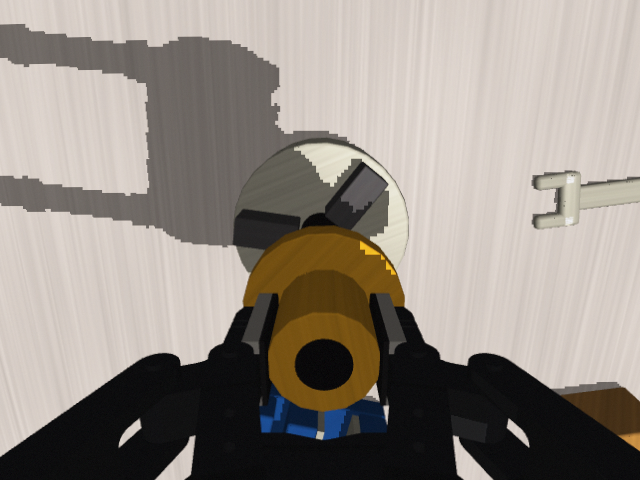

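The flange is held square at (323,330), with the chuck disc behind it: its left edge is at u=233, right at 409 and top at v=137. I use those extents to check the axis.

Run:
```python
from h import *
d=np.load("pics/w5.npz"); p=dict(intrinsics=d["K"],D=d["D"])
C=circ((0.0,.052),(.05,.052))
def g(x):
    q=proj(C+[x[0],x[1],0],p,d["T"]); return [q[:,0].min()-233,q[:,0].max()-409,q[:,1].min()-137.5]
r=least_squares(g,[.53,-.016]); print(r.x,r.fun)
```

```text
[ 0.53063081 -0.01519149] [-0.39246565  0.38956369  0.05336289]
```

Emit:
drive_tool:
  rows:
    - [0,0,0,0.0062,0,0,0]
    - [0,0,0,0,0,0.015,0]
    - [0,0,0,0,0,0.015,0]
    - [0,0,0,0,0,0.012,0]
    - [0,0,0,0,0,0.006,0]
    - [0,0,0,0,0,0.001,0]
    - [0,0,0,0,0,0,0]
    - [0,0,0,0,0,0,0]

```text
time: 22.22
tool_pos: [0.5321, -0.0149, 0.0917]
tcp_rot: [2.208, 2.234, 0.001]
wrist_force: [-0.4, -0.1, -3.6]
width: 0.401
grip_force: 80.5
```

```bash
python3 r.py x 4
```

```text
22.5667 [ 0.5318 -0.015   0.0916] alpha 90.67 q6 -0.09 F [ 0.6  0.4 -3.6]
```

Emit:
drive_tool:
  rows:
    - [0,0,0,-0.0007,-0.0005,0.002,0]
    - [0,0,0,0,0,0,0]
    - [0,0,0,0,0,0.001,0]
    - [0,0,0,0,0,0,0]
    - [0,0,0,0,0,0.0008,0]
    - [0,0,0,0,0,0,0]
    - [0,0,0,0,0,0,0]

```text
time: 23.15
tool_pos: [0.531, -0.0157, 0.0874]
tcp_rot: [2.208, 2.234, 0.0]
wrist_force: [-0.6, -0.2, -3.5]
width: 0.4
grip_force: 80.8
```

Emit:
drive_tool:
  rows:
    - [0,0,0,0,0,0.0006,0]
    - [0,0,0,0,0,0,0]
    - [0,0,0,0,0,0,0]
    - [0,0,0,0,0,0.0006,0]
    - [0,0,0,0,0,0,0]
    - [0,0,0,0,0,0,0]

```text
time: 23.65
tool_pos: [0.531, -0.0157, 0.0873]
tcp_rot: [2.208, 2.234, -0.0]
wrist_force: [-5.2, -0.0, 8.7]
width: 0.402
grip_force: 81.4
```

Emit:
drive_tool:
  rows:
    - [0,0,0,0,0,0,1]
    - [0,0,0,0,0,0,1]
    - [0,0,0,0,0,0,1]
    - [0,0,0,0,0,0,1]
    - [0,0,0,0,0,0,1]
    - [0,0,0,0,0,-0.015,1]
    - [0,0,0,0,0,-0.035,1]
    - [0,0,0,0,0,-0.04,1]

```text
time: 24.32
tool_pos: [0.5283, -0.0155, 0.1738]
tcp_rot: [-2.205, -2.231, 0.007]
wrist_force: [0.5, 0.3, 0.8]
width: 0.998
grip_force: 0.0
```

Emit:
drive_tool:
  rows:
    - [0,0,0,-0.02,0.003,0,1]
    - [0,0,0,-0.034,0.006,0,1]
    - [0,0,0,-0.035,0.006,0,1]
    - [0,0,0,-0.035,0.006,0,1]
    - [0,0,0,-0.035,0.006,0,1]
    - [0,0,0,-0.035,0.006,0,1]
    - [0,0,0,-0.035,0.006,0,1]
    - [0,0,0,-0.035,0.006,0,1]

```text
time: 24.98
tool_pos: [0.5792, -0.2809, 0.1759]
tcp_rot: [2.208, 2.234, 0.0]
wrist_force: [0.2, -0.6, -0.0]
width: 1.0
grip_force: 0.0
```

Emit:
drive_tool:
  rows:
    - [0,0,0,-0.035,0.006,0,1]
    - [0,0,0,-0.025,0.004,0,1]
    - [0,0,0,-0.0155,0.003,0,1]
    - [0,0,0,0,0,0,1]
    - [0,0,0,0,0,0,1]

```text
time: 25.4
tool_pos: [0.5927, -0.3551, 0.1754]
tcp_rot: [-2.21, -2.232, -0.0]
wrist_force: [-0.1, 0.6, 0.4]
width: 1.003
grip_force: 0.0
```

```bash
python3 r.py beaker 4; python3 w.py w6 beaker; python3 b.py beaker flange
```

```text
25.75 [ 0.5931 -0.3534  0.1763] [2.207 2.236 0.   ] [-0.57  0.33  1.62  0.    1.19 -0.59] 0.9990902560564299
beaker 0.89 [271, 187, 376, 290]
beaker 0.73 [310, 320, 402, 436]
beaker 0.62 [183, 293, 256, 419]
beaker [True, True, True] [ 0.5933 -0.3544  0.0006 -0.    ] [1.12, 21.46, 0.97]
   wrist only [ 0.5932 -0.3542 -0.     -0.    ] [0.76]
   fixed only [ 0.6269 -0.3658  0.0502 -0.    ] [4.09, 8.29]Traceback (most recent call last):
  File "r.py", line 8, in <module>
    o=views(n,150)[2]; print(fit(n,[o],init[n],False) if o else "no mask")
      ~~~~~^^^^^^^
  File "b.py", line 11, in views
    k=[m for m in masks_of(p,n) if m["score"]>.25 and np.hypot((m["bbox"][0]+m["bbox"][2])/2-c[0],(m["bbox"][1]+m["bbox"][3])/2-c[1])<tol*(1.5 if "mount" in p else .6)]
                  ~~~~~~~~^^^^^
ValueError: only the last four pictures can be asked about
```

View pics/w6.png

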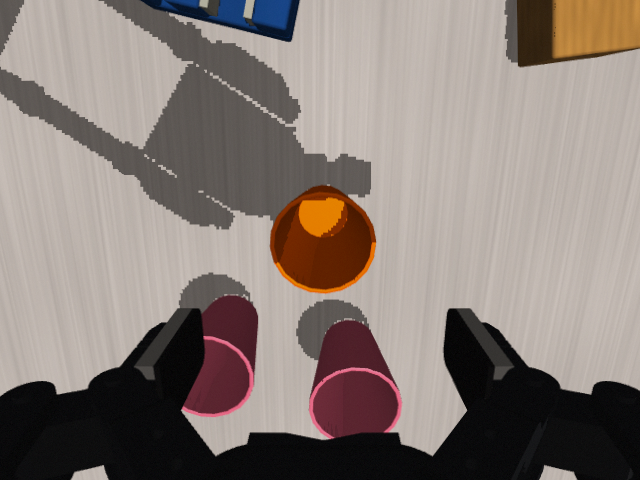

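The orange beaker at (323,240) is centred between the fingers; the pinks at (357,400) and (215,375) lie clear of the finger paths.

Emit:
drive_tool:
  rows:
    - [0,0,0,-0.0009,0,0.02,1]
    - [0,0,0,0,0,0.03,1]
    - [0,0,0,0,0,0.03,1]
    - [0,0,0,0,0,0.025,1]
    - [0,0,0,0,0,0.018,1]
    - [0,0,0,0,0,0.011,1]
    - [0,0,0,0,0,0,1]
    - [0,0,0,0,0,0,1]
  force: 25

```text
time: 26.97
tool_pos: [0.5928, -0.3554, 0.0418]
tcp_rot: [-2.208, -2.234, 0.0]
wrist_force: [0.1, 0.3, 0.8]
width: 1.002
grip_force: 0.0
```

```bash
python3 r.py x 3
```

```text
27.2667 [ 0.594  -0.356   0.0439] alpha 90.67 q6 -0.59 F [ 0.5 -0.4 -0.3]
```

Emit:
drive_tool:
  rows:
    - [0,0,0,0.0014,-0.0004,0,1]
    - [0,0,0,0,0,0,1]
    - [0,0,0,0,0,0,0]
    - [0,0,0,0,0,0,0]
    - [0,0,0,0,0,0,0]
    - [0,0,0,0,0,0,0]
    - [0,0,0,0,0,0,0]
    - [0,0,0,0,0,0,0]

```text
time: 27.93
tool_pos: [0.5928, -0.3542, 0.0426]
tcp_rot: [2.208, 2.234, 0.0]
wrist_force: [-0.2, -0.3, 3.1]
width: 0.726
grip_force: 27.3
```

```bash
python3 r.py x 0
```

```text
28.0833 [ 0.5928 -0.3542  0.0425] alpha 90.67 q6 -0.59 F [-0.7  0.5  4.8]
```

Emit:
drive_tool:
  rows:
    - [0,0,0,0,0,-0.01,0]
    - [0,0,0,0,0,-0.03,0]
    - [0,0,0,0,0,-0.035,0]
    - [0,0,0,0,0,-0.035,0]
    - [0,0,0,0,0,-0.03,0]
    - [0,0,0,0,0,-0.02,0]
    - [0,0,0,0,0,0,0]

```text
time: 28.67
tool_pos: [0.5954, -0.3557, 0.2093]
tcp_rot: [2.201, 2.227, 0.003]
wrist_force: [0.1, -0.3, 0.2]
width: 0.722
grip_force: 27.6
```

Emit:
drive_tool:
  rows:
    - [0,0,0,0.02,-0.002,0,0]
    - [0,0,0,0.033,-0.004,0,0]
    - [0,0,0,0.038,-0.0045,0,0]
    - [0,0,0,0.038,-0.0045,0,0]
    - [0,0,0,0.038,-0.0045,0,0]
    - [0,0,0,0.038,-0.0045,0,0]
    - [0,0,0,0.038,-0.0045,0,0]

```text
time: 29.25
tool_pos: [0.5596, -0.1094, 0.2004]
tcp_rot: [-2.207, -2.232, 0.002]
wrist_force: [0.0, -0.4, -0.6]
width: 0.725
grip_force: 27.6
```

Emit:
drive_tool:
  rows:
    - [0,0,0,0.038,-0.0045,0,0]
    - [0,0,0,0.038,-0.0045,0,0]
    - [0,0,0,0.038,-0.0045,0,0]
    - [0,0,0,0.038,-0.0045,0,0]
    - [0,0,0,0.035,-0.0045,0,0]
    - [0,0,0,0.02,-0.003,0,0]
    - [0,0,0,0.01,-0.002,0,0]
    - [0,0,0,0,0,0,0]

```text
time: 29.92
tool_pos: [0.5299, 0.107, 0.2009]
tcp_rot: [-2.204, -2.237, 0.002]
wrist_force: [0.2, -0.7, -0.8]
width: 0.719
grip_force: 27.6
```

```bash
sed -i 's/init=dict(tub=\[.425,.349,0,0\]/init=dict(tub=[.531,.191,.004,0]/' b.py; sed -i 's/M\["jar"\]/M["rim"]=circ((.045,.034));M["jar"]/' b.py
cat > t.py <<'E'
from b import *
o=views("tub",60)[2]
if o:
    S=msup(o[2]); g=lambda x: sup(proj(M["tub"]+[x[0],x[1],.004],o[0],o[1]))-S
    r=least_squares(g,[.531,.191],x_scale=.01,loss="soft_l1"); print("tub",r.x,np.sqrt((g(r.x)**2).mean()))
E
python3 w.py w7 tub rest beaker; python3 t.py; python3 r.py x
```

```text
29.9167 [0.5299 0.107  0.2009] [-2.204e+00 -2.237e+00  2.000e-03] [0.15 0.03 1.92 0.   1.19 0.14] 0.718747462065845
tub 0.62 [275, 45, 376, 153]
tub 0.3 [574, 81, 640, 156]
rest 0.82 [200, 26, 451, 165]
beaker 0.66 [216, 232, 432, 443]
tub [0.53086027 0.19073134] 0.9986200867659667
30.5667 [0.5312 0.1051 0.2021] alpha 90.64 q6 0.14 F [-0.1 -0.3 -0.7]
```

View pics/w7.png

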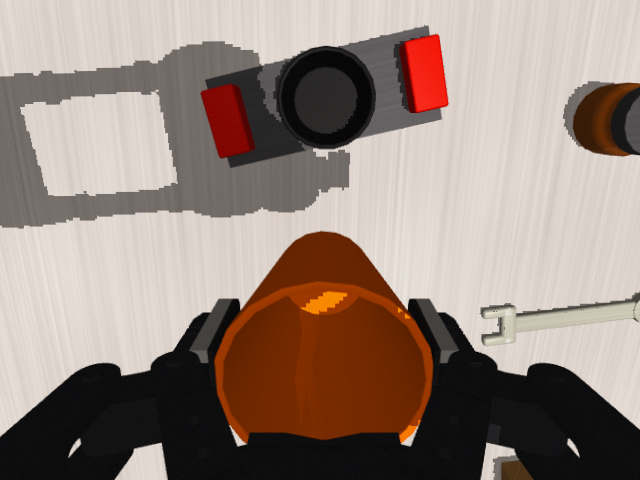

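The tub (326,97) stands upright on the strip, between the blocks at (228,120) and (424,73). The beaker is held upright below it in the picture.

Emit:
drive_tool:
  rows:
    - [0,0,0,0.02,0,0.01,0]
    - [0,0,0,0.03,0.0007,0.02,0]
    - [0,0,0,0.0236,0,0.02,0]
    - [0,0,0,0.012,0,0.02,0]
    - [0,0,0,0,0,0.01,0]
    - [0,0,0,0,0,0,0]
    - [0,0,0,0,0,0,0]

```text
time: 31.15
tool_pos: [0.5304, 0.1904, 0.1216]
tcp_rot: [-2.208, -2.235, 0.003]
wrist_force: [0.6, 0.6, -0.1]
width: 0.718
grip_force: 27.6
```

```bash
python3 r.py x 5
```

```text
31.55 [0.5314 0.1907 0.123 ] alpha 90.63 q6 0.29 F [ 0.4 -0.1 -0.6]
```

Emit:
drive_tool:
  rows:
    - [0,0,0,-0.0002,-0.0003,0.015,0]
    - [0,0,0,0,0,0.015,0]
    - [0,0,0,0,0,0.012,0]
    - [0,0,0,0,0,0.008,0]
    - [0,0,0,0,0,0.006,0]
    - [0,0,0,0,0,0.005,0]
    - [0,0,0,0,0,0.003,0]
    - [0,0,0,0,0,0,0]

```text
time: 32.22
tool_pos: [0.5303, 0.1907, 0.0576]
tcp_rot: [-2.208, -2.234, 0.001]
wrist_force: [0.1, -1.1, -0.7]
width: 0.72
grip_force: 27.6
```

```bash
python3 r.py x 4
```

```text
32.5667 [0.5309 0.1909 0.0586] alpha 90.67 q6 0.29 F [ 0.3 -0.6 -0.3]
```

Emit:
drive_tool:
  rows:
    - [0,0,0,0,0,0.002,0]
    - [0,0,0,0,0,0.0015,0]
    - [0,0,0,0,0,0.001,0]
    - [0,0,0,0,0,0.0008,0]
    - [0,0,0,0,0,0,0]
    - [0,0,0,0,0,0,0]
    - [0,0,0,0,0,0.0006,0]
    - [0,0,0,0,0,0,0]

```text
time: 33.23
tool_pos: [0.5305, 0.1907, 0.0521]
tcp_rot: [-2.208, -2.234, 0.0]
wrist_force: [-0.3, 0.0, -0.7]
width: 0.716
grip_force: 27.6
```

Emit:
drive_tool:
  rows:
    - [0,0,0,0,0,0.0003,0]
    - [0,0,0,0,0,0,0]
    - [0,0,0,0,0,0,0]

```text
time: 33.48
tool_pos: [0.5306, 0.1907, 0.0519]
tcp_rot: [-2.208, -2.234, -0.0]
wrist_force: [-0.2, 0.5, -0.5]
width: 0.716
grip_force: 27.6
```

Emit:
drive_tool:
  rows:
    - [0,0,0,0,0,0.0004,0]
    - [0,0,0,0,0,0,0]
    - [0,0,0,0,0,0,0]

```text
time: 33.73
tool_pos: [0.5306, 0.1908, 0.0515]
tcp_rot: [2.208, 2.234, 0.0]
wrist_force: [-0.1, -0.4, -0.3]
width: 0.719
grip_force: 27.6
```

Emit:
drive_tool:
  rows:
    - [0,0,0,0,0,0.0004,0]
    - [0,0,0,0,0,0,0]
    - [0,0,0,0,0,0,0]

```text
time: 33.98
tool_pos: [0.5307, 0.1908, 0.0515]
tcp_rot: [2.208, 2.234, 0.0]
wrist_force: [-1.3, -1.1, 3.7]
width: 0.718
grip_force: 27.7
```

Emit:
drive_tool:
  rows:
    - [0,0,0,0,0,0,1]
    - [0,0,0,0,0,0,1]
    - [0,0,0,0,0,0,1]
    - [0,0,0,0,0,0,1]
    - [0,0,0,0,0,-0.01,1]
    - [0,0,0,0,0,-0.03,1]
    - [0,0,0,0,0,-0.04,1]
    - [0,0,0,0,0,-0.04,1]

```text
time: 34.65
tool_pos: [0.5293, 0.1903, 0.1716]
tcp_rot: [-2.207, -2.233, 0.004]
wrist_force: [0.8, 0.4, -0.4]
width: 1.001
grip_force: 0.0
```

Emit:
drive_tool:
  rows:
    - [0,0,-6.9,0,0,-0.03,1]
    - [0,0,-6.9,0,0,-0.03,1]
    - [0,0,-6.9,0,0,-0.02,1]
    - [0,0,-6.9,0,0,-0.015,1]
    - [0,0,-6.9,0,0,0,1]
    - [0,0,-6.9,0,0,0,1]
    - [0,0,-6.9,0,0,0,1]

```text
time: 35.23
tool_pos: [0.5308, 0.1908, 0.2677]
tcp_rot: [1.092, 2.944, 0.002]
wrist_force: [0.3, -0.4, -0.0]
width: 0.999
grip_force: 0.0
```

Emit:
drive_tool:
  rows:
    - [0,0,-6.9,0,0,0,1]
    - [0,0,-6.9,0,0,0,1]
    - [0,0,-6.9,0,0,0,1]
    - [0,0,-6.9,0,0,0,1]
    - [0,0,-6.9,0,0,0,1]
    - [0,0,-6.9,0,0,0,1]

```text
time: 35.73
tool_pos: [0.5305, 0.1907, 0.2668]
tcp_rot: [-0.02, 3.141, 0.0]
wrist_force: [0.3, 0.3, 0.2]
width: 1.004
grip_force: 0.0
```

Emit:
drive_tool:
  rows:
    - [0,0,0,-0.009,0.03,0,1]
    - [0,0,0,-0.011,0.035,0,1]
    - [0,0,0,-0.011,0.035,0,1]
    - [0,0,0,-0.011,0.035,0,1]
    - [0,0,0,-0.009,0.03,0,1]
    - [0,0,0,-0.006,0.0183,0,1]
    - [0,0,0,0,0,0,1]
    - [0,0,0,0,0,0,1]

```text
time: 36.4
tool_pos: [0.5862, 0.3752, 0.266]
tcp_rot: [0.013, -3.141, 0.001]
wrist_force: [-0.6, 0.0, 0.7]
width: 0.994
grip_force: 0.0
```

```bash
python3 r.py x 3; python3 w.py w8 oil
python3 - <<'E'
import cv2,numpy as np
from workcell import read_camera
a=cv2.imread("pics/w8.png"); sd=read_camera("side")["color"][:,:,::-1]
sc=read_camera("scene")["color"][:,:,::-1]
z=lambda i,l,t,w,h,W,H: cv2.resize(i[t:t+h,l:l+w],(W,H),interpolation=cv2.INTER_CUBIC)
cv2.imwrite("pics/m8.png",np.vstack([np.hstack([z(a,0,0,640,480,400,300),z(sd,280,310,160,120,400,300)]),np.hstack([z(sc,250,120,160,120,400,300),z(sd,320,200,120,90,400,300)])]))
E
```

```text
36.7 [0.5864 0.3733 0.2666] alpha -179.7 q6 -1.04 F [ 0.6  0.3 -0.2]
36.7 [0.5864 0.3733 0.2666] [-0.008  3.141  0.   ] [ 0.53  0.28  1.51 -0.    1.34 -1.04] 1.0012106033628798
oil 0.79 [272, 278, 356, 441]
oil 0.68 [293, 166, 359, 244]
```

View pics/m8.png

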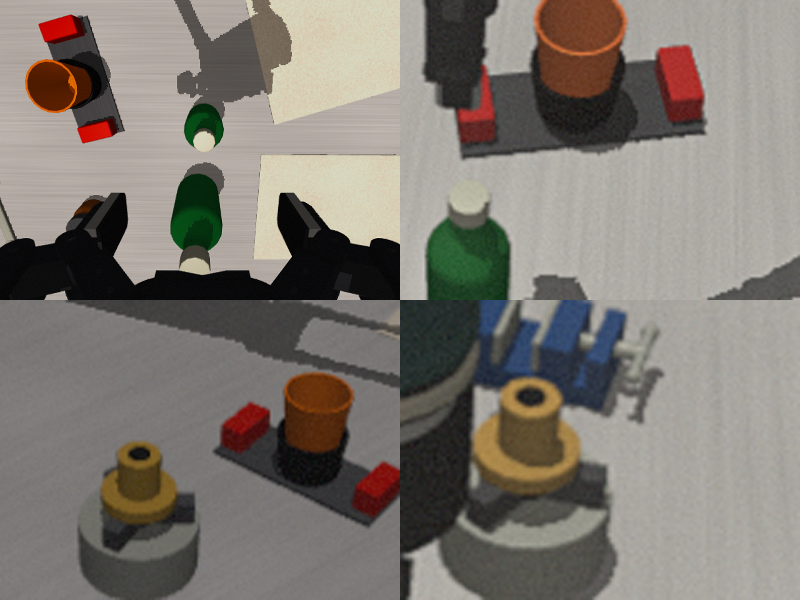

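The beaker stands in the tub between the blocks (scene crop), the flange sits boss-up on the jaws, and the small bottle with its cap at about (325,224) in the wrist view lies between the open fingers. Next I fit the cap for a grasp from above.

```bash
cat > cap.py <<'E'
from b import *
obs=[]
for p,T in V:
    q=proj(np.array([[.587,.3745,.13]]),p,T)[0].astype(int); k=22 if "mount" in p else 13
    m=np.zeros((480,640),bool); c=cv2.GaussianBlur(p["color"],(3,3),0)[q[1]-k:q[1]+k,q[0]-k:q[0]+k].astype(int)
    oil=[x["mask"] for x in masks_of(p,"oil") if x["mask"][max(q[1]-3,0):q[1]+12,q[0]-3:q[0]+3].any()]
    m[q[1]-k:q[1]+k,q[0]-k:q[0]+k]=(c[...,1]<1.25*c[...,0])&(c[...,2]<1.0*c[...,0]); 
    print(len(oil), m.sum())
    if oil: m&=cv2.dilate(oil[0].astype(np.uint8),np.ones((3,3)))>0
    print(m.sum()); 
    if m.sum()>20: obs.append((p,T,m))
S=[msup(o[2]) for o in obs]
def g(x): return np.concatenate([sup(proj(circ((x[3],x[2]),(x[4],x[2]))+[x[0],x[1],0],o[0],o[1]))-s for o,s in zip(obs,S)])
r=least_squares(g,[.587,.3745,.012,.12,.14],loss="soft_l1",x_scale=.01); print("x y r z0 z1",r.x.round(4),np.abs(g(r.x)).reshape(-1,24).mean(1).round(2))
for nm in["oil"]:
    o=views(nm,100); print([x is not None for x in o], o[2] and fit(nm,[o[2]],init[nm],False))
E
python3 cap.py; python3 r.py x
```

```text
1 590
155
1 537
322
0 1342
1342
x y r z0 z1 [0.5917 0.3733 0.0144 0.111  0.1383] [2.74 2.33 2.13]
[True, True, False] None
37.5 [0.5864 0.3745 0.266 ] alpha -179.62 q6 -1.04 F [-0.7 -0.8 -0.2]
```

Run:
```python
import cv2,numpy as np
from h import *
z=lambda i,l,t,w,h,W,H: cv2.resize(i[t:t+h,l:l+w],(W,H),interpolation=cv2.INTER_CUBIC)
w=cv2.imread("pics/w8.png"); sd=cv2.imread("pics/side0.png"); sc=cv2.imread("pics/scene0.png")
cv2.imwrite("pics/cap.png",np.hstack([z(w,285,155,80,100,400,500),z(sd,285,380,40,75,267,500)]))
for m in masks_of(read_camera("wrist"),"oil"): print(m["score"],m["bbox"])
```

```text
0.97 [292.0, 165.7, 358.7, 241.6]
0.93 [271.5, 280.6, 353.8, 442.5]
```

View pics/cap.png

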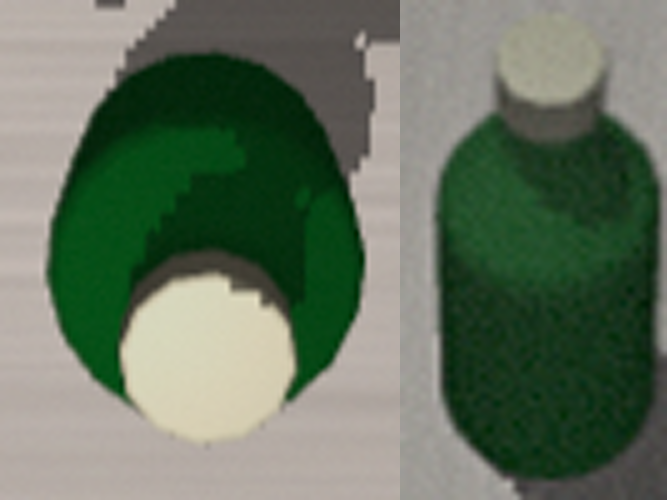

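Left crop: the cap's top disc is centred near wrist pixel (326.5,226) and is 35 px across, about 24 mm. Right crop: the cap is about 12 mm tall before the shoulder starts. So I'll grip only the cap, from straight above.

Run:
```python
from h import *
d=np.load("pics/w8.npz"); p=dict(intrinsics=d["K"],D=d["D"]); T=d["T"]
r=least_squares(lambda x: proj(np.array([[x[0],x[1],.14]]),p,T)[0]-[326.5,226.3],[.587,.374]); print(r.x)
q=proj(circ((.14,.012))+[*r.x,0],p,T); print(np.ptp(q,axis=0), "obs 35.4 33.8")
M["b"]=circ((0,.026),(.075,.026),(.14,.012))
p2=read_camera("wrist"); s=status.read_state(); print(s["tool_pos"])
m=[x["mask"] for x in masks_of(p2,"oil") if x["bbox"][1]<200][0]; print(fit("b",[(p2,Twc(p2,s),m)],[.587,.374,0,0],False))
```

```text
[0.58675859 0.37536471]
[35.47349118 34.2664061 ] obs 35.4 33.8
[0.58636983 0.37442133 0.26603023]
(array([ 0.588 ,  0.3752, -0.    , -0.    ]), [1.11])
```

Emit:
drive_tool:
  rows:
    - [0,0,0,-0.0008,0.0009,0.03,1]
    - [0,0,0,0,0,0.03,1]
    - [0,0,0,0,0,0.03,1]
    - [0,0,0,0,0,0.025,1]
    - [0,0,0,0,0,0.015,1]
    - [0,0,0,0,0,0.005,1]
    - [0,0,0,0,0,0,1]
    - [0,0,0,0,0,0,1]

```text
time: 38.37
tool_pos: [0.588, 0.3758, 0.1324]
tcp_rot: [-0.01, 3.14, 0.001]
wrist_force: [-0.3, -0.0, -0.3]
width: 1.002
grip_force: 0.0
```

```bash
python3 r.py x 4
```

```text
38.7167 [0.5877 0.3757 0.1324] alpha -179.63 q6 -1.04 F [-1.2  0.4  0.1]
```

Emit:
drive_tool:
  rows:
    - [0,0,0,0.0004,-0.0003,0.0025,1]
    - [0,0,0,0,0,0,0.5]
    - [0,0,0,0,0,0,0]
    - [0,0,0,0,0,0,0]
    - [0,0,0,0,0,0,0]
    - [0,0,0,0,0,0,0]
    - [0,0,0,0,0,0,0]
    - [0,0,0,0,0,0,0]
  force: 60

```text
time: 39.38
tool_pos: [0.5871, 0.3752, 0.1289]
tcp_rot: [-0.01, 3.141, 0.001]
wrist_force: [-0.2, 0.7, 1.3]
width: 0.253
grip_force: 59.1
```

Emit:
drive_tool:
  rows:
    - [0,0,0,0,0,0,0]
    - [0,0,0,0,0,0,0]
    - [0,0,0,0,0,-0.005,0]
    - [0,0,0,0,0,-0.01,0]
    - [0,0,0,0,0,-0.01,0]
    - [0,0,0,0,0,0,0]
    - [0,0,0,0,0,0,0]
    - [0,0,0,0,0,0,0]

```text
time: 40.05
tool_pos: [0.5868, 0.375, 0.1539]
tcp_rot: [-0.01, 3.141, 0.0]
wrist_force: [0.3, -0.1, -2.9]
width: 0.26
grip_force: 58.9
```

```bash
python3 r.py x 3; python3 w.py w9 oil
python3 - <<'E'
import cv2,numpy as np
from workcell import read_camera
a=cv2.imread("pics/w9.png"); sd=read_camera("side")["color"][:,:,::-1]
cv2.imwrite("pics/m9.png",np.hstack([cv2.resize(a,(400,300)),cv2.resize(sd[340:460,220:380],(400,300),interpolation=cv2.INTER_CUBIC)]))
E
```

```text
40.35 [0.5865 0.3748 0.153 ] alpha -179.63 q6 -1.04 F [-0.5 -0.  -2.2]
40.35 [0.5865 0.3748 0.153 ] [ 1.000e-02 -3.141e+00  1.000e-03] [ 0.53  0.36  1.63  0.    1.15 -1.04] 0.2537637734851846
oil 0.81 [280, 341, 362, 441]
oil 0.68 [273, 187, 378, 358]
```

View pics/m9.png

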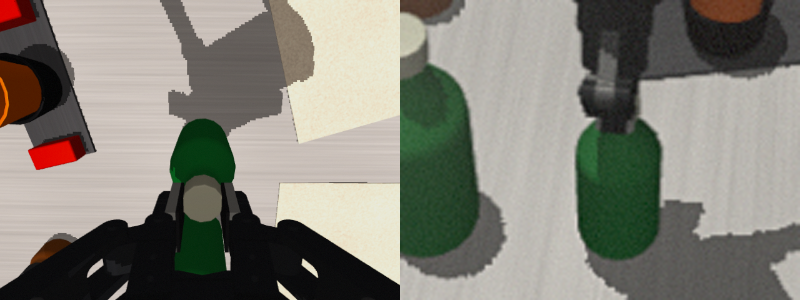

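Both views show the bottle hanging upright from its cap, clear of the bench. I carry it over everything to behind the vise.

Emit:
drive_tool:
  rows:
    - [0,0,0,0,0,-0.015,0]
    - [0,0,0,0,0,-0.03,0]
    - [0,0,0,0,0,-0.035,0]
    - [0,0,0,0,0,-0.025,0]
    - [0,0,0,0,-0.005,-0.005,0]
    - [0,0,0,-0.0015,-0.015,0,0]
    - [0,0,0,-0.0025,-0.025,0,0]
    - [0,0,0,-0.003,-0.035,0,0]

```text
time: 41.17
tool_pos: [0.5928, 0.2945, 0.261]
tcp_rot: [0.014, -3.138, 0.002]
wrist_force: [1.1, 0.3, -2.2]
width: 0.255
grip_force: 59.1
```

Emit:
drive_tool:
  rows:
    - [0,0,0,-0.0033,-0.037,0,0]
    - [0,0,0,-0.0033,-0.037,0,0]
    - [0,0,0,-0.0033,-0.037,0,0]
    - [0,0,0,-0.0033,-0.037,0,0]
    - [0,0,0,-0.0033,-0.037,0,0]
    - [0,0,0,-0.0033,-0.037,0,0]
    - [0,0,0,-0.0033,-0.037,0,0]
    - [0,0,0,-0.0033,-0.037,0,0]

```text
time: 41.83
tool_pos: [0.6202, -0.0038, 0.2605]
tcp_rot: [0.009, -3.137, 0.001]
wrist_force: [0.5, 0.5, -2.4]
width: 0.253
grip_force: 59.1
```

Emit:
drive_tool:
  rows:
    - [0,0,0,-0.0033,-0.037,0,0]
    - [0,0,0,-0.0033,-0.037,0,0]
    - [0,0,0,-0.0033,-0.037,0,0]
    - [0,0,0,-0.0033,-0.033,0,0]
    - [0,0,0,-0.0023,-0.025,0,0]
    - [0,0,0,-0.0015,-0.015,0,0]
    - [0,0,0,-0.0005,-0.005,0,0]
    - [0,0,0,0,0,0,0]

```text
time: 42.5
tool_pos: [0.6401, -0.1906, 0.2617]
tcp_rot: [0.007, -3.139, -0.002]
wrist_force: [0.2, -0.4, -2.3]
width: 0.256
grip_force: 59.2
```

Emit:
drive_tool:
  rows:
    - [0,0,0,0,0,0,0]
    - [0,0,0,0,0,0,0]
    - [0,0,0,0,0,0,0]
    - [0,0,0,0,0,0,0]

```text
time: 42.83
tool_pos: [0.6415, -0.1882, 0.2638]
tcp_rot: [-0.013, 3.141, 0.0]
wrist_force: [0.3, 0.3, -1.8]
width: 0.256
grip_force: 59.2
```

```bash
cat > v2.py <<'E'
from b import *
def blue(p,T):
    q=proj(M["vise"]+[.528,-.191,0],p,T); l,t=np.maximum(q.min(0)-20,0).astype(int); r,b=(q.max(0)+20).astype(int)
    m=np.zeros((480,640),bool); c=p["color"][t:b,l:r].astype(int)
    m[t:b,l:r]=(c[...,2]>1.35*c[...,0]+12)&(c[...,2]>1.15*c[...,1])
    return cv2.morphologyEx(m.astype(np.uint8),cv2.MORPH_OPEN,np.ones((3,3)))>0
p,T=V[2]; m=blue(p,T); q=proj(M["vise"]+[.528,-.191,0],p,T); print(q.min(0),q.max(0),m.sum())
f=fit("vise",[(p,T,m)],[.528,-.19,0,-.22],False,True); print(f)
x,y,_,a=f[0]; print("bottle target",x+.116*np.cos(a),y+.116*np.sin(a))
E
python3 v2.py; python3 r.py x; python3 w.py w10 oil
```

```text
[283.46733754  -6.21268908] [359.92949311 125.45918522] 7431
(array([ 0.5288, -0.1903, -0.    , -0.2445]), [5.03])
bottle target 0.6413499838960864 -0.2183802621959038
43.1333 [ 0.6414 -0.1893  0.2637] alpha -179.6 q6 -1.9 F [ 0.6 -0.4 -2.3]
43.1333 [ 0.6414 -0.1893  0.2637] [-0.011  3.141 -0.   ] [-0.32  0.24  1.58 -0.    1.33 -1.9 ] 0.256532989405082
oil 0.85 [270, 189, 376, 356]
```

Emit:
drive_tool:
  rows:
    - [0,0,0,0,-0.01,0,0]
    - [0,0,0,0,-0.0127,0.01,0]
    - [0,0,0,0,-0.005,0.025,0]
    - [0,0,0,0,0,0.03,0]
    - [0,0,0,0,0,0.03,0]
    - [0,0,0,0,0,0.02,0]
    - [0,0,0,0,0,0.01,0]
    - [0,0,0,0,0,0.005,0]

```text
time: 43.9
tool_pos: [0.6396, -0.218, 0.1302]
tcp_rot: [0.009, -3.137, -0.002]
wrist_force: [-0.3, 0.6, -2.4]
width: 0.256
grip_force: 59.2
```

Emit:
drive_tool:
  rows:
    - [0,0,0,0,0,0,0]
    - [0,0,0,0,0,0,0]
    - [0,0,0,0,0,0,0]
    - [0,0,0,0,0,0,0]

```text
time: 44.23
tool_pos: [0.6429, -0.2179, 0.1359]
tcp_rot: [-0.01, 3.138, -0.002]
wrist_force: [1.2, 0.6, -1.1]
width: 0.26
grip_force: 59.2
```

Emit:
drive_tool:
  rows:
    - [0,0,0,0,0,0.002,0]
    - [0,0,0,0,0,0,0]
    - [0,0,0,0,0,0.0008,0]
    - [0,0,0,0,0,0,0]
    - [0,0,0,0,0,0,0]

```text
time: 44.65
tool_pos: [0.6414, -0.2172, 0.1307]
tcp_rot: [0.01, -3.141, -0.0]
wrist_force: [-0.1, 0.2, -1.9]
width: 0.251
grip_force: 59.2
```

Emit:
drive_tool:
  rows:
    - [0,0,0,0,0,0.0008,0]
    - [0,0,0,0,0,0,0]
    - [0,0,0,0,0,0,0]

```text
time: 44.9
tool_pos: [0.6414, -0.2173, 0.1298]
tcp_rot: [0.01, -3.141, -0.0]
wrist_force: [1.1, -0.2, -1.4]
width: 0.256
grip_force: 59.2
```

Emit:
drive_tool:
  rows:
    - [0,0,0,0,0,0.0006,0]
    - [0,0,0,0,0,0,0]
    - [0,0,0,0,0,0,0]

```text
time: 45.15
tool_pos: [0.6415, -0.2173, 0.1293]
tcp_rot: [0.01, -3.141, -0.0]
wrist_force: [0.1, -0.0, -2.5]
width: 0.259
grip_force: 59.2
```

Emit:
drive_tool:
  rows:
    - [0,0,0,0,0,0.0005,0]
    - [0,0,0,0,0,0,0]
    - [0,0,0,0,0,0,0]

```text
time: 45.4
tool_pos: [0.6415, -0.2174, 0.1289]
tcp_rot: [-0.01, 3.142, -0.0]
wrist_force: [-0.2, 0.0, -2.4]
width: 0.255
grip_force: 59.4
```

Emit:
drive_tool:
  rows:
    - [0,0,0,0,0,0.0004,0]
    - [0,0,0,0,0,0,0]
    - [0,0,0,0,0,0,0]

```text
time: 45.65
tool_pos: [0.6417, -0.2174, 0.1289]
tcp_rot: [-0.01, 3.141, -0.0]
wrist_force: [-0.0, 0.4, 0.1]
width: 0.251
grip_force: 59.4
```

Emit:
drive_tool:
  rows:
    - [0,0,0,0,0,0.0004,0]
    - [0,0,0,0,0,0,0]
    - [0,0,0,0,0,0,0]

```text
time: 45.9
tool_pos: [0.6419, -0.2175, 0.1289]
tcp_rot: [-0.01, 3.141, -0.001]
wrist_force: [-0.3, 0.3, 4.1]
width: 0.254
grip_force: 59.7
```

Contact. I release, rise, and pull back towards the robot for a final look.

Emit:
drive_tool:
  rows:
    - [0,0,0,0,0,0,0.5]
    - [0,0,0,0,0,0,1]
    - [0,0,0,0,0,0,1]
    - [0,0,0,0,0,0,1]
    - [0,0,0,0,0,0,1]
    - [0,0,0,0,0,-0.015,1]
    - [0,0,0,0,0,-0.035,1]
    - [0,0,0,0,0,-0.04,1]

```text
time: 46.57
tool_pos: [0.6391, -0.2164, 0.2149]
tcp_rot: [0.01, -3.134, -0.004]
wrist_force: [0.7, -0.1, 0.3]
width: 0.999
grip_force: 0.0
```

Emit:
drive_tool:
  rows:
    - [0,0,0,0.02,0,-0.03,1]
    - [0,0,0,0.03,0,-0.02,1]
    - [0,0,0,0.03,0,0,1]
    - [0,0,0,0.02,0,0,1]
    - [0,0,0,0,0,0,1]
    - [0,0,0,0,0,0,1]
    - [0,0,0,0,0,0,1]
    - [0,0,0,0,0,0,1]

```text
time: 47.23
tool_pos: [0.5422, -0.218, 0.2678]
tcp_rot: [-0.01, 3.141, 0.0]
wrist_force: [0.0, 0.9, -0.3]
width: 0.998
grip_force: 0.0
```

```bash
python3 r.py x 3; python3 v2.py; python3 w.py w11 oil vise flange
python3 - <<'E'
import b
from b import *
init["oil"]=[.6415,-.2172,0,0]; o=views("oil",60); print("oil",[x is not None for x in o]); print(fit("oil",[x for x in o if x],init["oil"],True))
if o[2]: print("wrist",fit("oil",[o[2]],init["oil"],False))
init["flange"]=[.531,-.0157,.072,0]; o=views("flange",60); ob=[x for x in o if x]
S=[msup(x[2]) for x in ob]; g=lambda x:np.concatenate([sup(proj(M["flange"]+x,k[0],k[1]))-s for k,s in zip(ob,S)])
if ob: r=least_squares(g,[.531,-.0157,.072],x_scale=.01,loss="soft_l1"); print("flange",len(ob),r.x.round(4),np.abs(r.fun).mean())
a=cv2.imread("pics/w11.png"); sc=V[0][0]["color"][:,:,::-1]; cv2.imwrite("pics/end.png",np.hstack([cv2.resize(a,(400,300)),cv2.resize(sc,(400,300),interpolation=cv2.INTER_AREA)]))
E
```

```text
47.5333 [ 0.5419 -0.2179  0.2677] alpha -179.61 q6 -2.0 F [-0.3  0.4  0. ]
[319.93758893 123.89491673] [390.14640344 237.1291181 ] 5939
(array([ 0.5274, -0.191 , -0.    , -0.2144]), [1.84])
bottle target 0.6407440903088483 -0.21568029967523963
47.6833 [ 0.5417 -0.2179  0.2679] [ 0.01  -3.141 -0.   ] [-0.43  0.07  1.76 -0.    1.31 -2.  ] 1.0009157789307712
oil 0.91 [294, 261, 353, 369]
vise 0.59 [311, 92, 405, 242]
flange 0.89 [525, 157, 624, 236]
oil [True, True, True]
(array([ 0.6426, -0.2179, -0.0008,  0.    ]), [1.25, 1.63, 1.51])
wrist (array([ 0.6426, -0.2176, -0.    ,  0.    ]), [1.51])
flange 3 [ 0.5328 -0.0174  0.073 ] 0.7781650473462082
```

View pics/end.png

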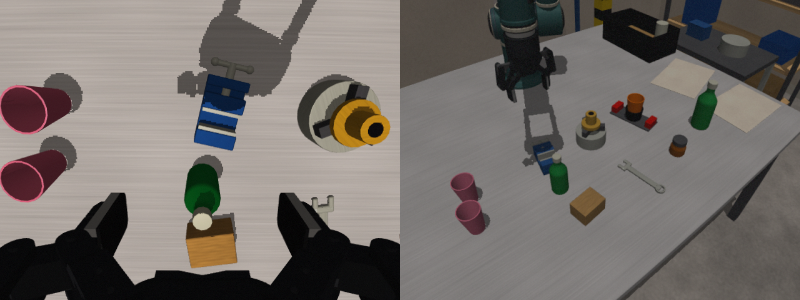

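The bottle (wrist view (203,195)) stands in line behind the vise (218,110), the flange (360,122) sits on the chuck, and the beaker stands in the tub (scene view (635,105)). The bystanders are unmoved and the gripper is clear, so I hand the job in.

```bash
python3 -c "
from workcell import workorder; print(workorder.finish_job())"
```

```text
the job is handed in; nothing more can be done
None
```

I handed the job in at about 48 s: the beaker stands in the tub between the red blocks, the flange is boss-up and centred on the chuck to about 1–2 mm, and the green bottle is in line behind the vise with a gap of about 40 mm.

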